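# Release a weighing platform's transport locks and load its calibration weights

## Robot

A 7-joint arm with a two-finger parallel gripper is mounted at the origin on a cart in front of the work surface, level with it; the furniture and walls round the work are solid. World frame = base frame: x ahead of the robot, y to its left, z up, the work surface at z = 0. Lengths are in m, angles in rad, forces in N, time in s.
With the tool pointing down it reaches from about 0.4 to 0.875 m from the base axis. Payload 19.3 kg.
Tool frame: the origin (TCP) lies at the very end of the fingers, on their centre line; the grasp point (between the pads) lies 19 mm behind it; z points along the fingers, y is the line along which they close (so a half turn about z gives the same grasp; the last joint's range is limited). The gripper opens to 85 mm and grips with 20 to 120 N. Pads are 22 mm wide; open, the fingers measure 114 mm over their backs; the gripper's body (76 mm by 85 mm) begins 54 mm behind the grasp point. The pads swing forward as they close: fully open they stand 13 mm farther back than shut.
Start: joints at [1.081, 0.521, -0.036, 1.599, 0.021, 1.021, -0.113], TCP at [0.255, -0.571, 0.231] pointing down, gripper open.
Joint ranges: [-2.91, 2.91], [-0.3, 2.13], [-1.5, 1.42], [0.17, 2.43], [-1.26, 4.41], [0.16, 1.93], [-2.52, 2.52]. Speed limits (rad/s): [1.89, 1.89, 2.39, 2.39, 3.01, 3.01, 3.01].

## Interface

Orientations are given as [roll, pitch, yaw] about the fixed x, y, z axes, in that order (R = Rz(yaw) Ry(pitch) Rx(roll)).
In Python, from workcell import bot gives the robot as it stands. The module is installed in compiled form; this text tells all that it offers.
- The arm moves only by the tool apply_moves, never from a script. Its arguments are lists of equal length, an entry for each row: "claw": the finger opening in m, from 0 to 0.0854; "xyz": the shift along the tool's x, y, z in m, a list of three; "twist": the turn, a rotation vector about the tool's x, y, z in rad, a list of three. A call has 1 to 20 rows; each row shifts and turns the commanded pose from where the row before left it, along the tool's axes as they then stand; what a row does not reach is not made up. A row lasts 1/10 s, in which the tool goes at most 50 mm and 8.59 degrees, less where a joint would pass 70% of its speed; a pose out of reach is approached as far as the arm can. A call with a gripper value outside its range is refused whole. The fingers move at their own pace and stop on an object; "force" is the grip in N (left out, the last holds). Time passes only in rows, so rows that do not move let the fingers close. It gives the time, the measured TCP pose, the force, the opening and the grip force at its end, in the units of the state.
- bot.observe(): the state, without advancing time (a new reading comes with each control period).
- bot.grab_frame(name): name is "side" or "top" or "wrist"; returns a dict with "img" (400x640x3 uint8, red, green, blue), "vfov" (degrees; the focal length in pixels is half the picture's height over the tangent of half this angle, whatever the lens; pixels are square), "cx", "cy" (the principal point, pixels), "distortion" ([k1, k2, p1, p2, k3] as OpenCV has them; the pictures are not rectified), "view" (4x4, takes a point from world to camera coordinates). Camera axes: x right, y up, looking along -z (the intrinsics and any distortion apply to the point x, -y, -z); pixel columns grow to the right and rows downward; lengths in m; the calibration is good to about 2 mm. A picture is of the moment at which its call begins. There is no depth.
- bot.job_done(): hands the job in; it is judged then, once.
Trained networks look in the newest picture that a camera, given by its name, has taken for a name from the list of things; names that differ only in an ending like _2 or _b are one class to them, and where a whole thing is asked for, a point or a joint stands for the part that bears it (a point fixed in the world has none). Each returns a list of dicts, best first, with "score" (0 to 1); they miss things now and then, are a little off and sometimes report something else, mostly with a low value. They report only what shows in the picture. A call takes as long as a camera call. They do not tell look-alikes from the thing itself.
- bot.find_in(camera, query): "position" ([x, y, z] in m, in world coordinates, good to about 4 mm: the middle of the surface that is visible of it).
The state is a dict: "clock": time; "qpos": joint angles; "qd": joint speeds; "joint_efforts": joint torques, N m; "position": TCP position; "tool_rot": TCP orientation; "force": force on the tool from outside, world axes, zero at the start; "moment": the same for the moment, N m; "grip_width": finger opening in m; "finger_force": force on a finger pad.
Only numpy, scipy, OpenCV 4.12 (cv2) and the standard library are available. Lean on these libraries where they do the work, as an engineer would, in place of code of your own. Each camera call takes 0.05 s, during which the arm holds its last target. There are 200 camera calls.

## Task

Get the weighing platform ready for calibration: first, while its pan is still empty, turn all four captive lock bolts anticlockwise to their end stops. Then build every steel disc weight on the bench into one flat stack centred on the pan, the widest at the bottom and each next one smaller, and leave the other things on the bench where they lie.

Things in the scene. Friction and masses are not known exactly. Their poses are not given: they have to be found in the camera images.
- platform: grey weighing platform, 204 x 204 mm, 34 mm high, fixed; origin at the centre of its underside, z up, x away from the side with the small dark display. A round pan stands in its middle, and a captive lock bolt with a black wing head at each corner, 77 mm from the centre in x and in y; the heads stay lower than the pan
- pan_top (a point): centre of the upper face of the flat round weighing pan (124 mm across, 10 mm thick, no rim, upper face 60 mm above the bench, fixed to the platform); z up. A circle 72 mm across is scribed round it
- tube_tee: a metal tube tee, 44x62x23 mm; bystander
- ptfe_roll: a white reel of thread tape, 50 mm across and 13 mm high; not a weight; bystander
- lock_1 (a joint): angle of the captive lock bolt at the display side, left corner of the platform (platform's own x and y signs -x +y), rad: 0 is fully locked, grows anticlockwise seen from above, solid end stop at 2.6 (released). It does not rise as it turns, stays where it is left, and needs about 0.06 N m
- lock_1_bar (a point): middle of that bolt's wing head, on its upright turning axis, 48.5 mm above the bench; x runs along the wing (44 mm long, 12 mm thick, 18 mm high: from 39.5 to 57.5 mm above the bench), y across its thickness, z up; it turns with the bolt
- disc_1: bare steel calibration weight, a plain solid flat disc without a hole, 66 mm across and 16 mm thick, about 0.43 kg, both faces alike; origin at its centre, z along its axis; lies flat on the bench at the start, or is absent
- lock_2 (a joint): angle of the captive lock bolt at the far side, left corner of the platform (platform's own x and y signs +x +y), rad: 0 is fully locked, grows anticlockwise seen from above, solid end stop at 2.6 (released). It does not rise as it turns, stays where it is left, and needs about 0.06 N m
- lock_2_bar (a point): middle of that bolt's wing head, on its upright turning axis, 48.5 mm above the bench; x runs along the wing (44 mm long, 12 mm thick, 18 mm high: from 39.5 to 57.5 mm above the bench), y across its thickness, z up; it turns with the bolt
- disc_2: bare steel calibration weight, a plain solid flat disc without a hole, 57 mm across and 16 mm thick, about 0.32 kg, both faces alike; origin at its centre, z along its axis; lies flat on the bench at the start, or is absent
- lock_3 (a joint): angle of the captive lock bolt at the display side, right corner of the platform (platform's own x and y signs -x -y), rad: 0 is fully locked, grows anticlockwise seen from above, solid end stop at 2.6 (released). It does not rise as it turns, stays where it is left, and needs about 0.06 N m
- lock_3_bar (a point): middle of that bolt's wing head, on its upright turning axis, 48.5 mm above the bench; x runs along the wing (44 mm long, 12 mm thick, 18 mm high: from 39.5 to 57.5 mm above the bench), y across its thickness, z up; it turns with the bolt
- disc_3: bare steel calibration weight, a plain solid flat disc without a hole, 48 mm across and 16 mm thick, about 0.23 kg, both faces alike; origin at its centre, z along its axis; lies flat on the bench at the start, or is absent
- lock_4 (a joint): angle of the captive lock bolt at the far side, right corner of the platform (platform's own x and y signs +x -y), rad: 0 is fully locked, grows anticlockwise seen from above, solid end stop at 2.6 (released). It does not rise as it turns, stays where it is left, and needs about 0.06 N m
- lock_4_bar (a point): middle of that bolt's wing head, on its upright turning axis, 48.5 mm above the bench; x runs along the wing (44 mm long, 12 mm thick, 18 mm high: from 39.5 to 57.5 mm above the bench), y across its thickness, z up; it turns with the bolt
- disc_4: bare steel calibration weight, a plain solid flat disc without a hole, 39 mm across and 16 mm thick, about 0.15 kg, both faces alike; origin at its centre, z along its axis; lies flat on the bench at the start, or is absent
Mind the look-alikes: they are no part of the job. Leave any brown look-alike of the disc_3 alone. What is shaped like the disc_1 but red is not meant.

How it is judged:
By the outcome, as a careful person would: the job done as asked, in the order asked, and still so for the second after the job is handed in, with the robot touching nothing.
Of disc_1, disc_2, disc_3, disc_4 only 2 to 4 are there at a start; the rules pass over those that are not, and their reading is None.
At some moment in a run one of disc_1, disc_2, disc_3, disc_4 may be knocked a few centimetres aside while the robot is not near it.
Once in a run the grip may slacken for a moment while it holds something.
It also fails if it takes over 210 s, if anything falls off the work surface, if the arm or the gripper's body presses on something with over 40 N, if the wrist force passes 120 N, or if a joint passes its speed limit or range.

## Working session

There is one attempt and no reset: what is moved stays moved. The work goes in short steps, Python scripts to look and compute and a tool call to move; the robot and the scene stay as the last step left them, time stands still between calls to the robot, and variables do not carry over. Pictures are saved under pics/ and viewed, at most 14 in all, crops included, and the job is handed in when it is done.

Besides the shell and the picture viewer there is one more tool, called as name(argument=value, ...), one argument or row to a line, values as JSON. apply_moves: Moves the arm, as the interface text tells. Its arguments: {"type":"object","properties":{"claw":{"type":"array"},"xyz":{"type":"array"},"twist":{"type":"array"},"force":{"type":"number"}},"required":["claw","xyz","twist"]}

```bash
mkdir -p pics; cat > h.py <<'E'
import numpy as np, cv2
from workcell import bot
from scipy.spatial.transform import Rotation as R
def K(f):
    h=f["img"].shape[0]; fl=h/2/np.tan(np.radians(f["vfov"])/2)
    return np.array([[fl,0,f["cx"]],[0,fl,f["cy"]],[0,0,1.]]), np.array(f["distortion"],float)
def proj(f,P):
    P=np.atleast_2d(P); V=np.array(f["view"]); c=P@V[:3,:3].T+V[:3,3]; c=c*[1,-1,-1]
    k,d=K(f); return cv2.projectPoints(c.reshape(-1,1,3),np.zeros(3),np.zeros(3),k,d)[0].reshape(-1,2)
def back(f,px,z):
    k,d=K(f); px=np.array(px,float).reshape(-1,1,2)
    u=cv2.undistortPoints(px,k,d).reshape(-1,2); V=np.array(f["view"]); Rm=V[:3,:3]
    o=-Rm.T@V[:3,3]; r=np.c_[u[:,0],-u[:,1],-np.ones(len(u))]@Rm
    return o+r*((z-o[2])/r[:,2])[:,None]
def save(f,n,crop=None,s=1):
    im=f["img"][:,:,::-1]
    if crop: im=im[crop[1]:crop[3],crop[0]:crop[2]]
    if s!=1: im=cv2.resize(im,None,fx=s,fy=s,interpolation=cv2.INTER_CUBIC)
    cv2.imwrite("pics/"+n,im)
E
python3 - <<'E'
from h import *
s=bot.observe(); print({k:np.round(v,3).tolist() for k,v in s.items()})
for c in("top","side"):
    f=bot.grab_frame(c); save(f,c+"0.png"); print(c,f["vfov"],f["distortion"]); np.save(c+".npy",f,allow_pickle=True)
    for q in("disc_1","platform","lock_1_bar","tube_tee","ptfe_roll"):
        for r in bot.find_in(c,q): print(c,q,np.round(r["position"],3),round(r["score"],2),proj(f,r["position"]).round()[0])
E
```

```text
{'clock': 0.0, 'qpos': [1.081, 0.522, -0.036, 1.6, 0.021, 1.021, -0.113], 'qd': [0.0, -0.001, 0.0, 0.0, 0.001, 0.001, 0.003], 'joint_efforts': [-0.0, -92.711, 1.98, -36.993, 0.018, 0.008, 0.0], 'position': [0.255, -0.57, 0.231], 'tool_rot': [-3.14, 0.0, 0.42], 'force': [0.84, 0.064, 0.171], 'moment': [-0.018, -0.012, 0.012], 'finger_force': 0.0, 'grip_width': 0.085}
top 53.49289079564077 [0.00319987 0.         0.         0.         0.        ]
top disc_1 [ 0.443 -0.269  0.015] 0.83 [418. 248.]
top disc_1 [ 0.521 -0.278  0.021] 0.64 [422. 215.]
top disc_1 [ 0.61  -0.142  0.017] 0.64 [366. 180.]
top disc_1 [ 0.635 -0.254  0.017] 0.58 [411. 171.]
top disc_1 [ 0.633 -0.021  0.053] 0.21 [318. 166.]
top platform [0.554 0.055 0.028] 0.67 [287. 199.]
top platform [0.488 0.14  0.055] 0.58 [249. 223.]
top lock_1_bar [0.489 0.14  0.058] 0.64 [249. 223.]
top tube_tee [0.375 0.221 0.017] 0.49 [216. 271.]
top ptfe_roll [ 0.754 -0.134  0.013] 0.5 [363. 125.]
side 46.78734657533985 [-0.13893293  0.          0.          0.          0.        ]
side disc_1 [ 0.515 -0.266  0.012] 0.67 [358. 200.]
side disc_1 [ 0.605 -0.129  0.01 ] 0.65 [316. 212.]
side disc_1 [ 0.431 -0.258  0.015] 0.58 [381. 204.]
side disc_1 [ 0.636 -0.247  0.019] 0.49 [323. 195.]
side platform [0.542 0.103 0.037] 0.9 [300. 238.]
side lock_1_bar [0.486 0.145 0.047] 0.55 [312. 245.]
side tube_tee [0.38  0.229 0.016] 0.76 [336. 281.]
side ptfe_roll [ 0.757 -0.127  0.011] 0.49 [275. 205.]
```

```bash
python3 - <<'E'
from h import *
f=np.load("top.npy",allow_pickle=True).item(); save(f,"t1.png",(190,90,470,300),2.8)
f=np.load("side.npy",allow_pickle=True).item(); save(f,"s1.png",(220,150,480,310),3)
E
```

```text
(no output)
```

View pics/t1.png

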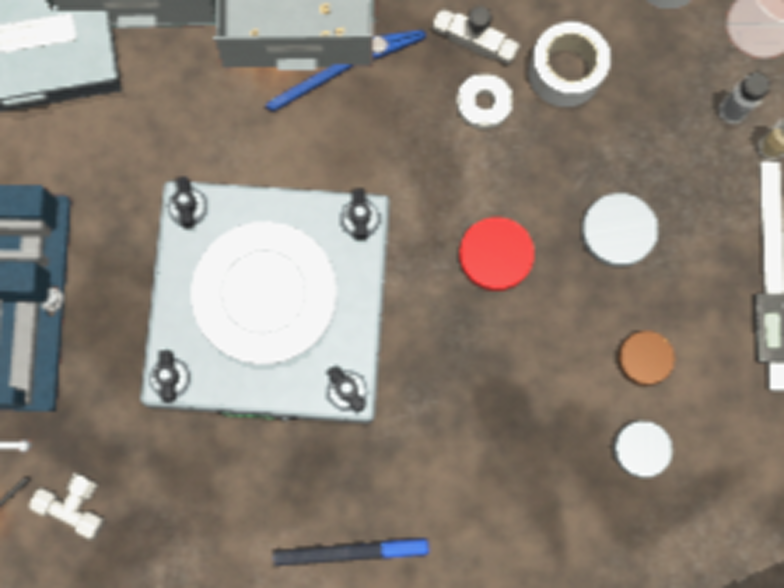

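View pics/s1.png

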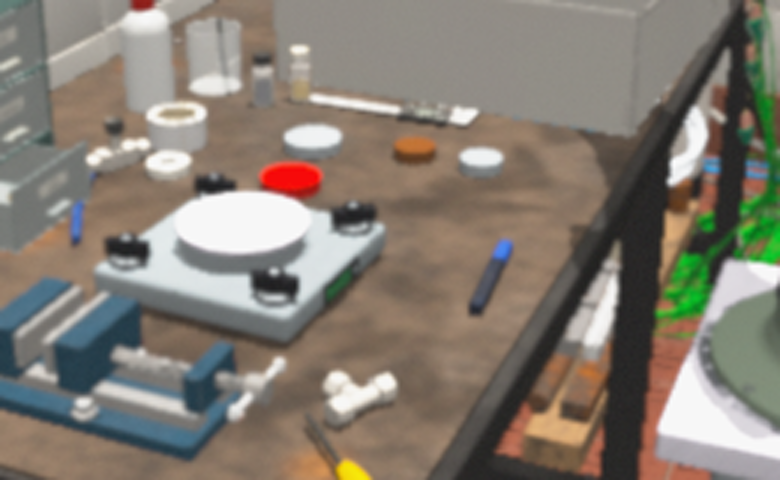

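The two crops show the platform with its display at the bottom (t1 244,413), i.e. nearest the robot, the pan at t1 (263,292) and four wings at t1 (186,203), (360,215), (168,376), (346,388). Candidates for the weights:
- Grey disc at t1 (620,229), about 66 mm: disc_1.
- Grey disc at t1 (643,448), about 48 mm: disc_3.
- Red disc at (497,253), brown disc at (647,357), white tape reel at (485,100) and tape ring at (570,62): not meant.

I'll check the full top picture for any further discs.

View pics/top0.png

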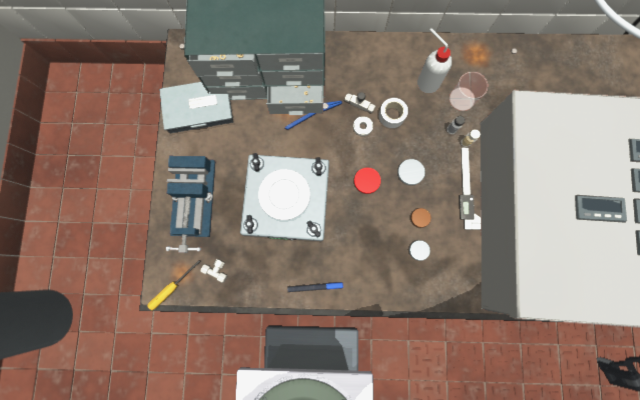

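```bash
python3 - <<'E'
from h import *
f=np.load("top.npy",allow_pickle=True).item(); im=f["img"]
T=lambda p:(190+p[0]/2.8,90+p[1]/2.8)
bars={"lock_2":(186,203),"lock_4":(360,215),"lock_1":(168,376),"lock_3":(346,388)}
P={k:back(f,[T(v)],.0575)[0] for k,v in bars.items()}
for k in P: print(k,P[k].round(4))
pan=back(f,[T((263,292))],.06)[0]; print("pan",pan.round(4), np.mean(list(P.values()),0).round(4))
print("yaw",np.degrees(np.arctan2(*(P["lock_2"]-P["lock_1"])[[1,0]])),np.degrees(np.arctan2(*(P["lock_4"]-P["lock_3"])[[1,0]])))
# discs: brightness segmentation
g=cv2.cvtColor(im,cv2.COLOR_RGB2HSV)
m=((g[:,:,2]>150)&(g[:,:,1]<60)).astype(np.uint8)
n,l,st,c=cv2.connectedComponentsWithStats(m)
for i in range(1,n):
    if st[i,4]>60:
        b=back(f,[c[i]],.016)[0]; k=K(f)[0][0,0]; V=np.array(f["view"]); dep=-(V[2,:3]@b+V[2,3]); print(c[i].round(1),st[i,2:],b.round(4),"d=",round(2*np.sqrt(st[i,4]/np.pi)*dep/k*1000,1))
E
```

```text
lock_2 [0.637  0.1294 0.0575]
lock_4 [ 0.6294 -0.0222  0.0575]
lock_1 [0.4855 0.1368 0.0575]
lock_3 [ 0.4787 -0.014   0.0575]
pan [0.5591 0.059  0.06  ] [0.5577 0.0575 0.0575]
yaw -2.790058806706216 -3.1245370813991222
[619.2  17.6] [ 44  37 421] [ 1.0705 -0.8191  0.016 ] d= 62.3
[39.3  7.6] [ 52   3 108] [1.0784 0.7607 0.016 ] d= 32.5
[93.6  8.7] [ 53   4 120] [1.0773 0.6093 0.016 ] d= 34.1
[149.3   9.5] [ 52   4 107] [1.0773 0.4547 0.016 ] d= 32.2
[364.6  12.2] [53  3 78] [ 1.0779 -0.1367  0.016 ] d= 27.2
[417.8  12.9] [53  3 83] [ 1.0777 -0.281   0.016 ] d= 28.0
[475.5  13.7] [ 55   3 115] [ 1.0775 -0.4366  0.016 ] d= 32.8
[529.7  14.2] [54  4 93] [ 1.0777 -0.5818  0.016 ] d= 29.5
[581.2  14.5] [ 50   3 102] [ 1.0785 -0.7193  0.016 ] d= 30.8
[438.7  36.8] [18 19 85] [ 1.0072 -0.3354  0.016 ] d= 27.9
[438.3  63.7] [ 25  24 323] [ 0.929 -0.332  0.016] d= 53.8
[208.   57.3] [ 27   6 110] [0.9375 0.2822 0.016 ] d= 31.8
[239.4  56.9] [ 30   6 139] [0.9399 0.1978 0.016 ] d= 35.7
[291.   67.4] [16  5 64] [0.9118 0.0584 0.016 ] d= 24.0
[224.5  73.4] [16  5 64] [0.8915 0.2347 0.016 ] d= 24
[... 703 characters left out ...]
25 538] [ 0.634  -0.2556  0.016 ] d= 66.0
[184.7 169.4] [36  3 76] [0.6266 0.3188 0.016 ] d= 25.0
[186.9 178.8] [ 37   8 165] [0.6023 0.3111 0.016 ] d= 36.7
[181.6 211.3] [ 18  31 295] [0.5188 0.3172 0.016 ] d= 48.4
[197.5 213. ] [  8  31 189] [0.5156 0.2773 0.016 ] d= 38.7
[465.6 207.5] [ 6 14 73] [ 0.5443 -0.3875  0.016 ] d= 23.9
[473.1 222.8] [ 16  17 202] [ 0.5065 -0.4041  0.016 ] d= 39.4
[182.2 247.1] [ 34  18 158] [0.4303 0.3083 0.016 ] d= 34.8
[419.8 249.9] [ 21  21 327] [ 0.4372 -0.2724  0.016 ] d= 49.6
[214.  270.5] [ 26  24 288] [0.3757 0.226  0.016 ] d= 46.5
[346.6 338. ] [ 20  16 249] [ 0.2279 -0.0969  0.016 ] d= 41.7
[302.4 382.5] [ 137   30 2541] [0.1273 0.0036 0.016 ] d= 131.0
```

The full view shows no further weights. The round thing at (461,98) is the beaker's base. Only the grey discs at (411,171), about 66 mm, and (420,250), about 49 mm, count. Next I'll level the yaw and go above the platform.

apply_moves(
  claw=[0.085,0.085,0.085,0.085,0.085,0.085,0.085,0.085,0.085,0.085,0.085,0.085,0.085,0.085,0.085,0.085,0.085,0.085,0.085],
  xyz=[
    [0,0,-0.02],
    [0,0,-0.02],
    [0,0,-0.02],
    [0,-0.035,0],
    [0,-0.035,0],
    [0.01,-0.035,0],
    [0.01,-0.035,0],
    [0.01,-0.035,0],
    [0.015,-0.035,0],
    [0.015,-0.035,0],
    [0.015,-0.035,0],
    [0.015,-0.035,0],
    [0.015,-0.035,0],
    [0.015,-0.035,0],
    [0.015,-0.035,0],
    [0.015,-0.035,0],
    [0.015,-0.035,0],
    [0.015,-0.03,0],
    [0,0,0],
  ],
  twist=[
    [0,0,0.14],
    [0,0,0.14],
    [0,0,0.14],
    [0,0,0],
    [0,0,0],
    [0,0,0],
    [0,0,0],
    [0,0,0],
    [0,0,0],
    [0,0,0],
    [0,0,0],
    [0,0,0],
    [0,0,0],
    [0,0,0],
    [0,0,0],
    [0,0,0],
    [0,0,0],
    [0,0,0],
    [0,0,0],
  ],
)

```text
clock: 2.5
position: [0.4362, -0.047, 0.2915]
tool_rot: [-3.14, -0.001, 0.005]
force: [0.1, -0.5, 0.7]
grip_width: 0.085
finger_force: 0.0
```

```bash
python3 - <<'E'
from h import *
s=bot.observe(); print(np.round(s["qpos"],3),s["position"])
f=bot.grab_frame("wrist"); save(f,"w1.png"); np.save("w1.npy",f,allow_pickle=True)
V=np.array(f["view"]); print("cam",-V[:3,:3].T@V[:3,3])
print(f["vfov"],f["distortion"])
for q in("lock_1_bar","disc_1"):
  for r in bot.find_in("wrist",q): print(q,np.round(r["position"],3),round(r["score"],2),proj(f,r["position"]).round()[0])
E
```

```text
[ 0.244  0.162 -0.306  1.973  0.056  1.014 -1.654] [ 0.4362296  -0.04701411  0.29145139]
cam [ 0.50609421 -0.04607813  0.43451402]
59.28221455842224 [-0.0095194  0.         0.         0.         0.       ]
lock_1_bar [0.491 0.136 0.058] 0.8 [144. 113.]
disc_1 [ 0.597 -0.139  0.015] 0.79 [404.  12.]
disc_1 [ 0.519 -0.274  0.016] 0.71 [518.  88.]
disc_1 [ 0.606 -0.249  0.013] 0.66 [506.   4.]
disc_1 [ 0.436 -0.269  0.014] 0.55 [502. 159.]
```

View pics/w1.png

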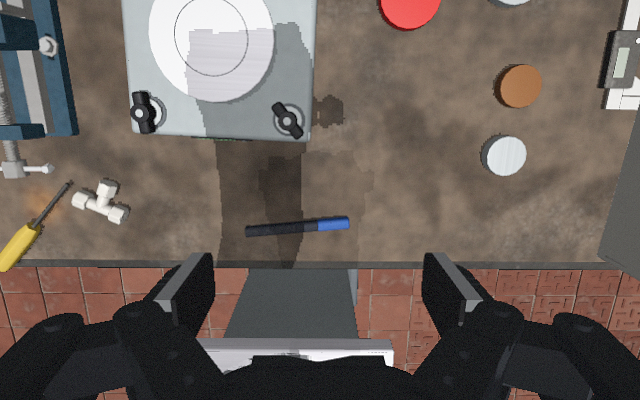

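The wrist view shows the display-side wings at (144,112) and (288,120), with the small disc at (504,156). I'll move on to see all four wings.

apply_moves(
  claw=[0.085,0.085,0.085,0.085,0.085],
  xyz=[
    [0.025,-0.025,0],
    [0.03,-0.025,0],
    [0.03,-0.025,0],
    [0.03,-0.025,0],
    [0,0,0],
  ],
  twist=[
    [0,0,0],
    [0,0,0],
    [0,0,0],
    [0,0,0],
    [0,0,0],
  ],
)

```text
clock: 3.15
position: [0.552, 0.0515, 0.2907]
tool_rot: [-3.14, -0.0, 0.002]
force: [-0.4, -0.2, -0.3]
grip_width: 0.0847
finger_force: 0.0
```

```bash
python3 - <<'E'
from h import *
s=bot.observe(); print(np.round(s["qpos"],3),s["position"],s["clock"])
f=bot.grab_frame("wrist"); save(f,"w2.png"); np.save("w2.npy",f,allow_pickle=True)
for q in("lock_1_bar","disc_1"):
  for r in bot.find_in("wrist",q): print(q,np.round(r["position"],3),round(r["score"],2),proj(f,r["position"]).round()[0])
# wings: dark px near expected
im=f["img"]; g=im.max(2)
E={"lock_1":(.4855,.1368),"lock_2":(.637,.1294),"lock_3":(.4787,-.014),"lock_4":(.6294,-.0222)}
for k,e in E.items():
    p=proj(f,[*e,.0575])[0]; m=np.zeros(g.shape,np.uint8); cv2.circle(m,tuple(int(v) for v in p),36,1,-1)
    ys,xs=np.where((g<70)&(m>0)); w=back(f,np.c_[xs,ys],.0575)[:,:2]
    c=w.mean(0); u,S,vt=np.linalg.svd(w-c); 
    print(k,p.round(),c.round(4),"ang",np.degrees(np.arctan2(vt[0,1],vt[0,0])).round(1),"n",len(xs),"std mm",(S/np.sqrt(len(xs))*1000).round(1))
E
```

```text
[ 0.059  0.365 -0.344  1.703  0.134  1.096 -1.894] [0.55196868 0.05147124 0.29067548] 3.15
lock_1_bar [0.495 0.138 0.056] 0.71 [242. 214.]
disc_1 [ 0.64  -0.252  0.012] 0.77 [584.  82.]
disc_1 [ 0.523 -0.271  0.011] 0.76 [579. 182.]
disc_1 [ 0.613 -0.135  0.015] 0.67 [480. 106.]
disc_1 [ 0.438 -0.27   0.017] 0.6 [568. 247.]
lock_1 [244. 223.] [0.4944 0.1364] ang -167.7 n 303 std mm [14.1  7.4]
lock_2 [243.  82.] [0.6447 0.1312] ang -170.7 n 596 std mm [12.2  4.8]
lock_3 [376. 228.] [ 0.489  -0.0064] ang -144.8 n 201 std mm [13.8 11.5]
lock_4 [391.  90.] [ 0.6388 -0.0168] ang -178.9 n 213 std mm [14.   4.9]
```

View pics/w2.png

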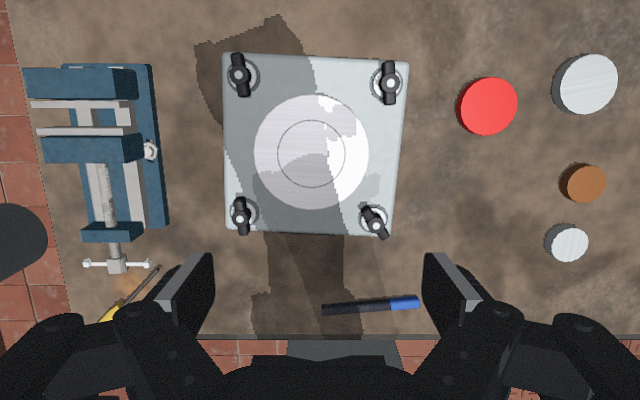

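The wrist view shows all four wings at about (239,75), (390,83), (241,215) and (374,222), the pan at (311,152), the red disc at (487,106) and the steel discs at (585,84) and (569,243). I'll fit the platform and read the wing angles in a crop.

```bash
python3 - <<'E'
from h import *
f=np.load("w2.npy",allow_pickle=True).item(); im=f["img"]
px={"lock_1":(241,215),"lock_2":(239,75.5),"lock_3":(374,222),"lock_4":(390,83)}
P=np.array([back(f,[px[k]],.056)[0][:2] for k in px]); c=P.mean(0); print(P.round(4).tolist(),c)
loc=.077*np.array([[-1,1],[1,1],[-1,-1],[1,-1]])
M=loc.T@(P-c); a=np.arctan2(M[0,1]-M[1,0],M[0,0]+M[1,1]); Rr=np.array([[np.cos(a),-np.sin(a)],[np.sin(a),np.cos(a)]])
fit=loc@Rr.T+c; print("yaw",np.degrees(a),"resid mm",((P-fit)*1000).round(1).tolist()); print(dict(zip(px,fit.round(4).tolist())))
print("pan",back(f,[(311,152)],.06)[0])
t=[]
for k in px:
    x,y=map(int,px[k]); t.append(cv2.resize(im[y-28:y+28,x-28:x+28,::-1],(280,280),interpolation=cv2.INTER_CUBIC))
cv2.imwrite("pics/wings.png",np.vstack([np.hstack([t[1],t[3]]),np.hstack([t[0],t[2]])]))
E
```

```text
[[0.494, 0.1396], [0.6438, 0.133], [0.4859, -0.0116], [0.6368, -0.0212]] [0.56511645 0.05994704]
yaw -2.9645956616860416 resid mm [[1.8, -1.3], [-2.2, 0.1], [1.6, 1.4], [-1.3, -0.3]]
{'lock_1': [0.4922, 0.1408], 'lock_2': [0.646, 0.1329], 'lock_3': [0.4842, -0.013], 'lock_4': [0.638, -0.0209]}
pan [0.5663206  0.05984397 0.06      ]
```

View pics/wings.png

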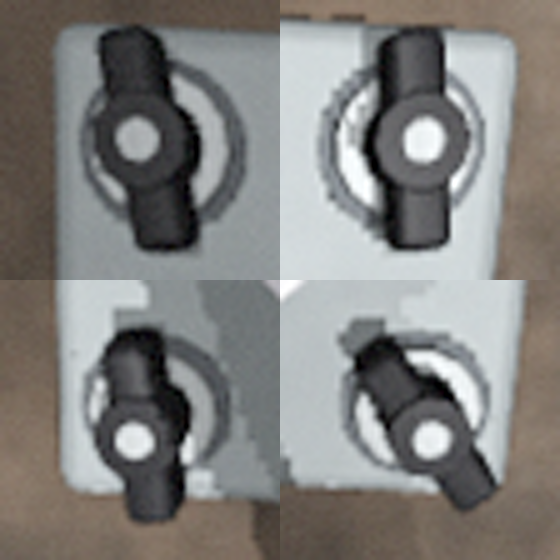

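```bash
cat >> h.py <<'E'
loc=.077*np.array([[-1,1],[1,1],[-1,-1],[1,-1]])
def fitplat(P):
    P=np.array(P); c=P.mean(0); M=loc.T@(P-c); a=np.arctan2(M[0,1]-M[1,0],M[0,0]+M[1,1])
    Rr=np.array([[np.cos(a),-np.sin(a)],[np.sin(a),np.cos(a)]]); return c,a,loc@Rr.T+c
E
python3 - <<'E'
from h import *
f=np.load("w2.npy",allow_pickle=True).item(); 
px=[(239.8,219.2),(238,74.4),(376.4,226),(390.4,82.6)]
P=back(f,px,.058)[:,:2]; c,a,F=fitplat(P); print(c.round(4),np.degrees(a).round(2),"resid",((P-F)*1000).round(1).tolist(),F.round(4).tolist())
# wing angles from crop px of end-tops (crop 5x)
o={"l2":((239-28,75-28),(0,0),(128,32),(165,247)),"l4":((390-28,83-28),(280,0),(420,30),(418,247)),"l1":((241-28,215-28),(0,280),(136,340),(157,517)),"l3":((374-28,222-28),(280,280),(376,344),(480,497))}
for k,(b,of,p,q) in o.items():
    w=back(f,[[b[i]+(r[i]-of[i])/5 for i in(0,1)] for r in(p,q)],.05); d=w[0]-w[1]; print(k,np.degrees(np.arctan2(d[1],d[0])).round(1),np.hypot(*d[:2]).round(4))
t=np.load("top.npy",allow_pickle=True).item()
print(proj(t,np.c_[F,[.058]*4]).round(1).tolist())
cv2.imwrite("pics/topz.png",cv2.resize(t["img"][145:250,235:340,::-1],None,fx=5,fy=5,interpolation=cv2.INTER_CUBIC))
E
```

```text
[0.5633 0.0597] -2.75 resid [[-0.5, 0.4], [0.9, 0.6], [-0.9, -0.7], [0.6, -0.3]] [[0.4901, 0.1403], [0.6439, 0.1329], [0.4827, -0.0135], [0.6365, -0.0209]]
l2 7.1 0.0425
l4 2.6 0.0431
l1 3.2 0.0432
l3 34.5 0.0456
[[248.6, 222.3], [255.1, 159.7], [313.4, 226.9], [318.1, 163.9]]
```

View pics/topz.png

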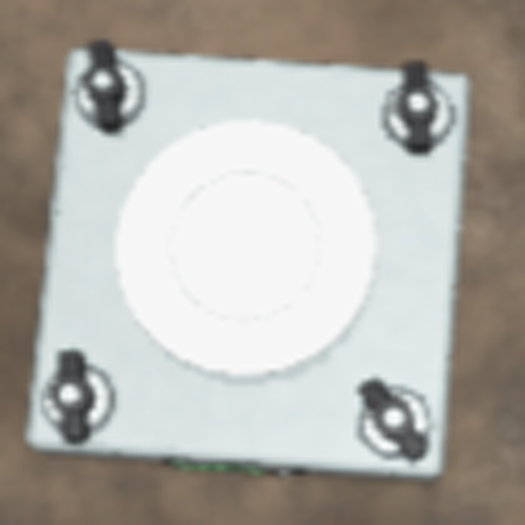

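The crops put the wings at world yaw of about 3.2° (lock_1), 7.1° (lock_2), 34.5° (lock_3) and 2.6° (lock_4). The top-view hubs agree with the wrist fit to 4 mm in x. First is lock_4: go above it.

apply_moves(
  claw=[0.05,0.05,0.05,0.05,0.05,0.05],
  xyz=[
    [0.02,0.018,0.02],
    [0.021,0.018,0.03],
    [0.021,0.018,0.03],
    [0.021,0.0185,0.03],
    [0,0,0.02],
    [0,0,0],
  ],
  twist=[
    [0,0,0],
    [0,0,0],
    [0,0,0],
    [0,0,0],
    [0,0,-0.045],
    [0,0,0],
  ],
)

```text
clock: 3.9
position: [0.6309, -0.0254, 0.1589]
tool_rot: [3.141, 0.004, 0.043]
force: [-0.0, 0.4, -0.8]
grip_width: 0.05
finger_force: 0.0
```

```bash
python3 - <<'E'
from h import *
s=bot.observe(); print(np.round(s["qpos"],3),s["position"],s["tool_rot"])
f=bot.grab_frame("wrist"); p=s["position"]; np.save("w3.npy",f,allow_pickle=True)
print("tcp px",proj(f,p), "wing px guess",proj(f,[[.6345,-.0209,.0575],[.6345,-.0209,.0485]]))
for r in bot.find_in("wrist","lock_1_bar"): print(np.round(r["position"],3),round(r["score"],2),proj(f,r["position"]).round()[0])
save(f,"w3.png")
E
```

```text
[ 0.142  0.626 -0.295  1.633  0.216  0.92  -1.76 ] [ 0.63093444 -0.02538698  0.15887844] [3.14130424 0.0044876  0.04331625]
tcp px [[319.34853552 260.99955836]] wing px guess [[312.69207765 192.74032414]
 [312.85637503 189.54426585]]
[0.477 0.134 0.058] 0.55 [121. 366.]
```

View pics/w3.png

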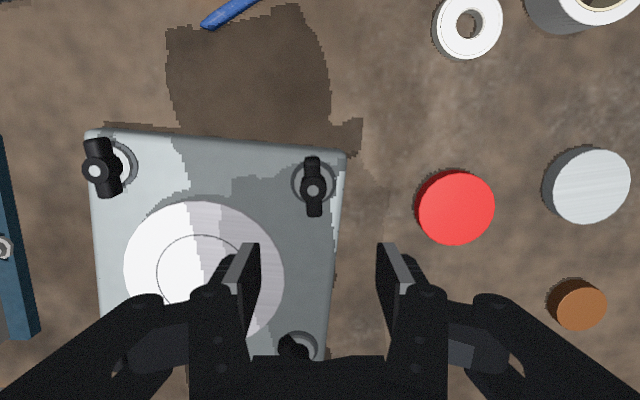

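The close view has lock_4's wing hub at (313,190) against a predicted (313,193), so the estimate is good to about 2 mm. Descend and grip.

apply_moves(
  claw=[0.042,0.042,0.042,0.042,0.042,0.042,0.01,0.01,0.01,0.01],
  xyz=[
    [0.004,-0.0045,0.02],
    [0,0,0.03],
    [0,0,0.03],
    [0,0,0.02],
    [0,0,0.016],
    [0,0,0],
    [0,0,0],
    [0,0,0],
    [0,0,0],
    [0,0,0],
  ],
  twist=[
    [0,0,0],
    [0,0,0],
    [0,0,0],
    [0,0,0],
    [0,0,0],
    [0,0,0],
    [0,0,0],
    [0,0,0],
    [0,0,0],
    [0,0,0],
  ],
  force=30,
)

```text
clock: 5.0
position: [0.6374, -0.0211, 0.0471]
tool_rot: [3.139, -0.002, 0.043]
force: [-2.1, -10.7, 8.9]
grip_width: 0.0112
finger_force: 30.2
```

apply_moves(
  claw=[0.01,0.01,0.01,0.01,0.01],
  xyz=[
    [0,0,-0.003],
    [0,0,0],
    [0,0,0],
    [0,0,0],
    [0,0,0],
  ],
  twist=[
    [0,0,0],
    [0,0,-0.1],
    [0,0,-0.1],
    [0,0,-0.1],
    [0,0,0],
  ],
)

```text
clock: 5.5
position: [0.6366, -0.0209, 0.0483]
tool_rot: [3.14, 0.001, 0.347]
force: [3.9, -8.0, -16.9]
grip_width: 0.0111
finger_force: 32.0
```

```bash
python3 - <<'E'
from h import *
s=bot.observe(); print({k:np.round(s[k],3).tolist() for k in("qpos","position","tool_rot","force","moment","grip_width","finger_force")})
E
```

```text
{'qpos': [0.158, 0.785, -0.334, 1.675, 0.353, 0.742, -1.572], 'position': [0.637, -0.021, 0.048], 'tool_rot': [3.14, 0.001, 0.347], 'force': [3.908, -7.994, -16.9], 'moment': [-1.729, -0.956, 0.097], 'grip_width': 0.011, 'finger_force': 32.039}
```

The wing follows, so keep turning.

apply_moves(
  claw=[0.01,0.01,0.01,0.01,0.01,0.01,0.01,0.01,0.01,0.01,0.01,0.01,0.01,0.01,0.01],
  xyz=[
    [0,0,0.001],
    [0,0,0],
    [0,0,0],
    [0,0,0],
    [0,0,0],
    [0,0,0],
    [0,0,0],
    [0,0,0],
    [0,0,0],
    [0,0,0],
    [0,0,0],
    [0,0,0],
    [0,0,0],
    [0,0,0],
    [0,0,0],
  ],
  twist=[
    [0,0,-0.14],
    [0,0,-0.14],
    [0,0,-0.14],
    [0,0,-0.14],
    [0,0,-0.14],
    [0,0,-0.14],
    [0,0,-0.14],
    [0,0,-0.14],
    [0,0,-0.14],
    [0,0,-0.14],
    [0,0,-0.14],
    [0,0,-0.14],
    [0,0,-0.14],
    [0,0,-0.14],
    [0,0,0],
  ],
)

```text
clock: 7.0
position: [0.6356, -0.0208, 0.0481]
tool_rot: [-3.138, 0.001, 2.309]
force: [-10.3, -6.8, 7.4]
grip_width: 0.011
finger_force: 35.1
```

```bash
cat > st.py <<'E'
from h import *
s=bot.observe(); print({k:np.round(s[k],3).tolist() for k in("clock","qpos","position","tool_rot","force","moment","grip_width","finger_force")})
E
python3 st.py
```

```text
{'clock': 7.0, 'qpos': [0.436, 0.898, -0.792, 1.66, 0.774, 0.928, 0.078], 'position': [0.636, -0.021, 0.048], 'tool_rot': [-3.138, 0.001, 2.309], 'force': [-10.278, -6.835, 7.398], 'moment': [-1.551, 2.545, 0.098], 'grip_width': 0.011, 'finger_force': 35.132}
```

apply_moves(
  claw=[0.01,0.01,0.01,0.01],
  xyz=[
    [0,0,0],
    [0,0,0],
    [0,0,0],
    [0,0,0],
  ],
  twist=[
    [0,0,-0.1],
    [0,0,-0.1],
    [0,0,-0.05],
    [0,0,0],
  ],
)

```text
clock: 7.4
position: [0.6355, -0.0209, 0.0481]
tool_rot: [-3.137, 0.0, 2.555]
force: [-13.0, -7.6, 8.1]
grip_width: 0.0108
finger_force: 35.1
```

```bash
python3 st.py
```

```text
{'clock': 7.4, 'qpos': [0.462, 0.917, -0.841, 1.659, 0.816, 0.956, 0.297], 'position': [0.636, -0.021, 0.048], 'tool_rot': [-3.137, 0.0, 2.555], 'force': [-12.951, -7.644, 8.094], 'moment': [-1.809, 2.716, -0.052], 'grip_width': 0.011, 'finger_force': 35.104}
```

apply_moves(
  claw=[0.01,0.01,0.01],
  xyz=[
    [0,0,0],
    [0,0,0],
    [0,0,0],
  ],
  twist=[
    [0,0,-0.05],
    [0,0,-0.05],
    [0,0,0],
  ],
)

```text
clock: 7.7
position: [0.6355, -0.0209, 0.0481]
tool_rot: [-3.137, -0.0, 2.654]
force: [-12.1, -6.4, 9.1]
grip_width: 0.011
finger_force: 50.0
```

```bash
python3 st.py
```

```text
{'clock': 7.7, 'qpos': [0.472, 0.925, -0.861, 1.658, 0.831, 0.967, 0.386], 'position': [0.636, -0.021, 0.048], 'tool_rot': [-3.137, -0.0, 2.654], 'force': [-12.066, -6.362, 9.114], 'moment': [-1.632, 2.679, -1.063], 'grip_width': 0.011, 'finger_force': 49.972}
```

Moment rose to -1.06 N m, so lock_4 is at its stop. Release, lift, and go on to lock_2 while unwinding.

apply_moves(
  claw=[0.01,0.042,0.042,0.042,0.042,0.042,0.042,0.042,0.042,0.042,0.042,0.042,0.042,0.042,0.042,0.042,0.042,0.042,0.042,0.042],
  xyz=[
    [0,0,0],
    [0,0,0],
    [0,0,0],
    [0,0,-0.03],
    [0,0,-0.04],
    [0.019,0.0335,0],
    [0.019,0.0335,0],
    [0.019,0.0335,0],
    [0.0187,0.0337,0],
    [0,0,0],
    [0,0,0],
    [0,0,0],
    [0,0,0],
    [0,0,0],
    [0,0,0],
    [0,0,0],
    [0,0,0],
    [0,0,0],
    [0,0,0],
    [0,0,0],
  ],
  twist=[
    [0,0,0.04],
    [0,0,0],
    [0,0,0],
    [0,0,0],
    [0,0,0.04],
    [0,0,0],
    [0,0,0],
    [0,0,0],
    [0,0,0],
    [0,0,0.145],
    [0,0,0.145],
    [0,0,0.145],
    [0,0,0.145],
    [0,0,0.145],
    [0,0,0.145],
    [0,0,0.145],
    [0,0,0.145],
    [0,0,0.145],
    [0,0,0.145],
    [0,0,0.145],
  ],
)

```text
clock: 9.7
position: [0.6452, 0.1354, 0.118]
tool_rot: [3.141, -0.001, 0.974]
force: [-0.4, 0.3, -0.7]
grip_width: 0.0422
finger_force: 0.0
```

apply_moves(
  claw=[0.042,0.042,0.042,0.042,0.042,0.042,0.042],
  xyz=[
    [0,0,0],
    [0,0,0],
    [0,0,0],
    [0,0,0],
    [0,0,0],
    [0,0,0],
    [0,0,0],
  ],
  twist=[
    [0,0,0.145],
    [0,0,0.145],
    [0,0,0.145],
    [0,0,0.145],
    [0,0,0.145],
    [0,0,0.13],
    [0,0,0],
  ],
)

```text
clock: 10.4
position: [0.6451, 0.1357, 0.118]
tool_rot: [3.142, -0.001, 0.123]
force: [-0.5, 0.3, -0.1]
grip_width: 0.0421
finger_force: 0.0
```

```bash
python3 st.py; python3 - <<'E'
from h import *
f=bot.grab_frame("wrist"); save(f,"w4.png"); print(proj(f,[[.6439,.1329,.058],[.6439,.1329,.0485]]))
E
```

```text
{'clock': 10.4, 'qpos': [-0.083, 0.718, -0.336, 1.583, 0.284, 0.888, -1.969], 'position': [0.645, 0.136, 0.118], 'tool_rot': [3.142, -0.001, 0.123], 'force': [-0.481, 0.275, -0.051], 'moment': [0.003, 0.023, -0.002], 'grip_width': 0.042, 'finger_force': 0.0}
[[323.08974245 219.59885722]
 [322.87277727 214.64232881]]
```

View pics/w4.png

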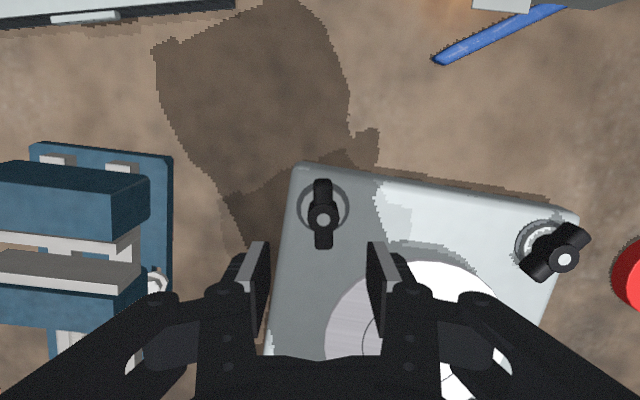

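The hub sits at (322,220), exactly where predicted. Descend, grip and turn lock_2.

apply_moves(
  claw=[0.042,0.042,0.042,0.042,0.01,0.01,0.01,0.01],
  xyz=[
    [-0.0015,0.0026,0.02],
    [0,0,0.03],
    [0,0,0.02],
    [0,0,0.001],
    [0,0,0],
    [0,0,0],
    [0,0,0],
    [0,0,0],
  ],
  twist=[
    [0,0,0],
    [0,0,0],
    [0,0,0],
    [0,0,0],
    [0,0,0],
    [0,0,0],
    [0,0,0],
    [0,0,0],
  ],
  force=30,
)

```text
clock: 11.25
position: [0.6445, 0.1325, 0.0478]
tool_rot: [-3.142, -0.002, 0.125]
force: [-1.0, -1.1, 8.2]
grip_width: 0.0108
finger_force: 30.2
```

apply_moves(
  claw=[0.01,0.01,0.01,0.01,0.01,0.01,0.01,0.01,0.01,0.01,0.01,0.01,0.01,0.01,0.01,0.01,0.01],
  xyz=[
    [0,0,0],
    [0,0,0],
    [0,0,0],
    [0,0,0],
    [0,0,0],
    [0,0,0],
    [0,0,0],
    [0,0,0],
    [0,0,0],
    [0,0,0],
    [0,0,0],
    [0,0,0],
    [0,0,0],
    [0,0,0],
    [0,0,0],
    [0,0,0],
    [0,0,0],
  ],
  twist=[
    [0,0,-0.14],
    [0,0,-0.14],
    [0,0,-0.14],
    [0,0,-0.14],
    [0,0,-0.14],
    [0,0,-0.14],
    [0,0,-0.14],
    [0,0,-0.14],
    [0,0,-0.14],
    [0,0,-0.14],
    [0,0,-0.14],
    [0,0,-0.14],
    [0,0,-0.14],
    [0,0,-0.14],
    [0,0,-0.14],
    [0,0,-0.14],
    [0,0,0],
  ],
)

```text
clock: 12.95
position: [0.6432, 0.133, 0.0477]
tool_rot: [3.142, -0.001, 2.371]
force: [-10.9, 0.4, 15.5]
grip_width: 0.0112
finger_force: 31.4
```

```bash
python3 st.py
```

```text
{'clock': 12.95, 'qpos': [0.207, 0.935, -0.825, 1.6, 0.797, 0.972, -0.087], 'position': [0.643, 0.133, 0.048], 'tool_rot': [3.142, -0.001, 2.371], 'force': [-10.948, 0.435, 15.482], 'moment': [-0.002, 2.477, 0.045], 'grip_width': 0.011, 'finger_force': 31.363}
```

apply_moves(
  claw=[0.01,0.01,0.01,0.01],
  xyz=[
    [0,0,0],
    [0,0,0],
    [0,0,0],
    [0,0,0],
  ],
  twist=[
    [0,0,-0.1],
    [0,0,-0.1],
    [0,0,-0.07],
    [0,0,0],
  ],
)

```text
clock: 13.35
position: [0.6437, 0.1325, 0.0477]
tool_rot: [3.141, 0.0, 2.637]
force: [-7.4, -2.2, 14.0]
grip_width: 0.011
finger_force: 44.0
```

```bash
python3 st.py
```

```text
{'clock': 13.35, 'qpos': [0.233, 0.956, -0.876, 1.598, 0.841, 1.002, 0.153], 'position': [0.644, 0.132, 0.048], 'tool_rot': [3.141, 0.0, 2.637], 'force': [-7.403, -2.206, 14.003], 'moment': [-0.413, 1.567, -0.481], 'grip_width': 0.011, 'finger_force': 43.95}
```

lock_2 is at its stop. On to lock_1.

apply_moves(
  claw=[0.01,0.042,0.042,0.042,0.042,0.042,0.042,0.042,0.042,0.042,0.042,0.042,0.042,0.042,0.042,0.042,0.042,0.042,0.042,0.042],
  xyz=[
    [0,0,0],
    [0,0,0],
    [0,0,0],
    [0,0,-0.03],
    [0,0,-0.04],
    [0.034,-0.018,0],
    [0.034,-0.018,0],
    [0.034,-0.018,0],
    [0.0335,-0.0187,0],
    [0,0,0],
    [0,0,0],
    [0,0,0],
    [0,0,0],
    [0,0,0],
    [0,0,0],
    [0,0,0],
    [0,0,0],
    [0,0,0],
    [0,0,0],
    [0,0,0],
  ],
  twist=[
    [0,0,0.04],
    [0,0,0],
    [0,0,0],
    [0,0,0],
    [0,0,0],
    [0,0,0],
    [0,0,0],
    [0,0,0],
    [0,0,0],
    [0,0,0.145],
    [0,0,0.145],
    [0,0,0.145],
    [0,0,0.145],
    [0,0,0.145],
    [0,0,0.145],
    [0,0,0.145],
    [0,0,0.145],
    [0,0,0.145],
    [0,0,0.145],
    [0,0,0.145],
  ],
)

```text
clock: 15.35
position: [0.4902, 0.1409, 0.1166]
tool_rot: [3.141, -0.0, 0.995]
force: [-0.2, 0.3, -0.8]
grip_width: 0.0419
finger_force: 0.0
```

apply_moves(
  claw=[0.042,0.042,0.042,0.042,0.042,0.042,0.042,0.042],
  xyz=[
    [0,0,0],
    [0,0,0],
    [0,0,0],
    [0,0,0],
    [0,0,0],
    [0,0,0],
    [0,0,0],
    [0,0,0],
  ],
  twist=[
    [0,0,0.145],
    [0,0,0.145],
    [0,0,0.145],
    [0,0,0.145],
    [0,0,0.145],
    [0,0,0.145],
    [0,0,0.07],
    [0,0,0],
  ],
)

```text
clock: 16.15
position: [0.4902, 0.1411, 0.1165]
tool_rot: [3.141, -0.0, 0.06]
force: [0.0, -0.8, 0.3]
grip_width: 0.0425
finger_force: 0.0
```

```bash
python3 st.py; python3 - <<'E'
from h import *
f=bot.grab_frame("wrist"); save(f,"w5.png"); p=proj(f,[[.4901,.1403,.058],[.4901,.1403,.0485]]);print(p)
x,y=p[0].astype(int); save(f,"w5.png",(x-120,y-90,x+120,y+90),2)
E
```

```text
{'clock': 16.15, 'qpos': [-0.127, 0.525, -0.357, 1.986, 0.283, 0.677, -2.173], 'position': [0.49, 0.141, 0.117], 'tool_rot': [3.141, -0.0, 0.06], 'force': [0.023, -0.786, 0.325], 'moment': [0.027, -0.019, 0.05], 'grip_width': 0.043, 'finger_force': 0.0}
[[320.18256855 218.10199672]
 [320.08251024 213.15693887]]
```

View pics/w5.png

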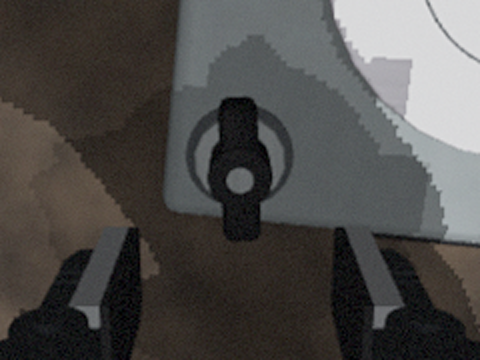

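The hub sits at crop (240,180), exactly as predicted. Descend and turn lock_1.

apply_moves(
  claw=[0.042,0.042,0.042,0.042,0.01,0.01,0.01,0.01],
  xyz=[
    [0,0.0008,0.02],
    [0,0,0.03],
    [0,0,0.018],
    [0,0,0.001],
    [0,0,0],
    [0,0,0],
    [0,0,0],
    [0,0,0],
  ],
  twist=[
    [0,0,0],
    [0,0,0],
    [0,0,0],
    [0,0,0],
    [0,0,0],
    [0,0,0],
    [0,0,0],
    [0,0,0],
  ],
)

```text
clock: 17.0
position: [0.4908, 0.1402, 0.0484]
tool_rot: [-3.141, -0.002, 0.06]
force: [-1.2, -0.2, 9.4]
grip_width: 0.0114
finger_force: 30.1
```

apply_moves(
  claw=[0.01,0.01,0.01,0.01,0.01,0.01,0.01,0.01,0.01,0.01,0.01,0.01,0.01,0.01,0.01,0.01,0.01],
  xyz=[
    [0,0,0],
    [0,0,0],
    [0,0,0],
    [0,0,0],
    [0,0,0],
    [0,0,0],
    [0,0,0],
    [0,0,0],
    [0,0,0],
    [0,0,0],
    [0,0,0],
    [0,0,0],
    [0,0,0],
    [0,0,0],
    [0,0,0],
    [0,0,0],
    [0,0,0],
  ],
  twist=[
    [0,0,-0.145],
    [0,0,-0.145],
    [0,0,-0.145],
    [0,0,-0.145],
    [0,0,-0.145],
    [0,0,-0.145],
    [0,0,-0.145],
    [0,0,-0.145],
    [0,0,-0.145],
    [0,0,-0.145],
    [0,0,-0.145],
    [0,0,-0.145],
    [0,0,-0.145],
    [0,0,-0.145],
    [0,0,-0.145],
    [0,0,-0.145],
    [0,0,0],
  ],
)

```text
clock: 18.7
position: [0.4895, 0.1406, 0.0482]
tool_rot: [3.141, -0.001, 2.386]
force: [-10.7, 0.8, 19.4]
grip_width: 0.0113
finger_force: 31.5
```

apply_moves(
  claw=[0.01,0.01,0.01,0.01],
  xyz=[
    [0,0,0],
    [0,0,0],
    [0,0,0],
    [0,0,0],
  ],
  twist=[
    [0,0,-0.1],
    [0,0,-0.1],
    [0,0,-0.06],
    [0,0,0],
  ],
)

```text
clock: 19.1
position: [0.4894, 0.1405, 0.0482]
tool_rot: [-3.142, -0.001, 2.642]
force: [-12.5, 2.2, 17.5]
grip_width: 0.011
finger_force: 43.7
```

```bash
python3 st.py
```

```text
{'clock': 19.1, 'qpos': [0.256, 0.808, -0.918, 1.999, 0.909, 0.814, -0.131], 'position': [0.489, 0.14, 0.048], 'tool_rot': [-3.142, -0.001, 2.642], 'force': [-12.496, 2.189, 17.493], 'moment': [0.385, 2.733, -0.982], 'grip_width': 0.011, 'finger_force': 43.667}
```

lock_1 is at its stop. On to lock_3.

apply_moves(
  claw=[0.01,0.042,0.042,0.042,0.042,0.042,0.042,0.042,0.042,0.042,0.042,0.042,0.042,0.042,0.042,0.042,0.042,0.042,0.042,0.042],
  xyz=[
    [0,0,0],
    [0,0,0],
    [0,0,0],
    [0,0,-0.03],
    [0,0,-0.04],
    [-0.018,-0.034,0],
    [-0.018,-0.034,0],
    [-0.018,-0.034,0],
    [-0.0194,-0.0335,0],
    [0,0,0],
    [0,0,0],
    [0,0,0],
    [0,0,0],
    [0,0,0],
    [0,0,0],
    [0,0,0],
    [0,0,0],
    [0,0,0],
    [0,0,0],
    [0,0,0],
  ],
  twist=[
    [0,0,0.04],
    [0,0,0],
    [0,0,0],
    [0,0,0],
    [0,0,0],
    [0,0,0],
    [0,0,0],
    [0,0,0],
    [0,0,0],
    [0,0,0.143],
    [0,0,0.143],
    [0,0,0.143],
    [0,0,0.143],
    [0,0,0.143],
    [0,0,0.143],
    [0,0,0.143],
    [0,0,0.143],
    [0,0,0.143],
    [0,0,0.143],
    [0,0,0.143],
  ],
)

```text
clock: 21.1
position: [0.4834, -0.0141, 0.1176]
tool_rot: [3.141, -0.0, 1.022]
force: [-0.2, 0.2, 0.3]
grip_width: 0.0421
finger_force: 0.0
```

apply_moves(
  claw=[0.042,0.042,0.042,0.042],
  xyz=[
    [0,0,0],
    [0,0,0],
    [0,0,0],
    [0,0,0],
  ],
  twist=[
    [0,0,0.143],
    [0,0,0.143],
    [0,0,0.143],
    [0,0,0],
  ],
)

```text
clock: 21.5
position: [0.4834, -0.0139, 0.1176]
tool_rot: [3.141, -0.0, 0.596]
force: [0.5, 0.8, -0.5]
grip_width: 0.0419
finger_force: 0.0
```

```bash
python3 st.py; python3 - <<'E'
from h import *
f=bot.grab_frame("wrist"); p=proj(f,[[.4827,-.0135,.058],[.4827,-.0135,.0485]]);print(p)
x,y=p[0].astype(int); save(f,"w6.png",(x-120,y-90,x+120,y+90),2)
E
```

```text
{'clock': 21.5, 'qpos': [0.32, 0.517, -0.541, 2.045, 0.415, 0.685, -1.464], 'position': [0.483, -0.014, 0.118], 'tool_rot': [3.141, -0.0, 0.596], 'force': [0.512, 0.761, -0.549], 'moment': [-0.0, -0.001, 0.017], 'grip_width': 0.042, 'finger_force': 0.0}
[[316.38731457 217.98693388]
 [316.43714024 213.06725647]]
```

View pics/w6.png

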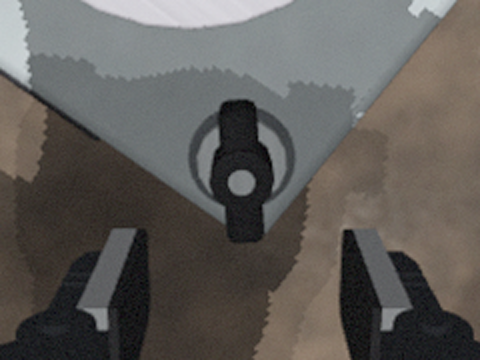

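The hub at crop (241,182) is on the prediction and the wing is aligned. Turn lock_3.

apply_moves(
  claw=[0.042,0.042,0.042,0.042,0.01,0.01,0.01,0.01],
  xyz=[
    [-0.0005,-0.001,0.02],
    [0,0,0.03],
    [0,0,0.019],
    [0,0,0.001],
    [0,0,0],
    [0,0,0],
    [0,0,0],
    [0,0,0],
  ],
  twist=[
    [0,0,0],
    [0,0,0],
    [0,0,0],
    [0,0,0],
    [0,0,0],
    [0,0,0],
    [0,0,0],
    [0,0,0],
  ],
)

```text
clock: 22.35
position: [0.4828, -0.0134, 0.0483]
tool_rot: [3.141, -0.001, 0.598]
force: [-1.3, 1.6, 9.9]
grip_width: 0.0111
finger_force: 29.8
```

apply_moves(
  claw=[0.01,0.01,0.01,0.01,0.01,0.01,0.01,0.01,0.01,0.01,0.01,0.01,0.01,0.01],
  xyz=[
    [0,0,0],
    [0,0,0],
    [0,0,0],
    [0,0,0],
    [0,0,0],
    [0,0,0],
    [0,0,0],
    [0,0,0],
    [0,0,0],
    [0,0,0],
    [0,0,0],
    [0,0,0],
    [0,0,0],
    [0,0,0],
  ],
  twist=[
    [0,0,-0.14],
    [0,0,-0.14],
    [0,0,-0.14],
    [0,0,-0.14],
    [0,0,-0.14],
    [0,0,-0.14],
    [0,0,-0.14],
    [0,0,-0.14],
    [0,0,-0.14],
    [0,0,-0.14],
    [0,0,-0.14],
    [0,0,-0.14],
    [0,0,-0.14],
    [0,0,0],
  ],
)

```text
clock: 23.75
position: [0.4816, -0.0132, 0.0482]
tool_rot: [-3.141, -0.0, 2.424]
force: [-11.6, 3.0, 21.4]
grip_width: 0.0108
finger_force: 32.2
```

apply_moves(
  claw=[0.01,0.01,0.01,0.01],
  xyz=[
    [0,0,0],
    [0,0,0],
    [0,0,0],
    [0,0,0],
  ],
  twist=[
    [0,0,-0.1],
    [0,0,-0.08],
    [0,0,-0.05],
    [0,0,0],
  ],
)

```text
clock: 24.15
position: [0.4817, -0.0134, 0.0482]
tool_rot: [-3.141, -0.0, 2.649]
force: [-9.7, 2.1, 18.9]
grip_width: 0.0108
finger_force: 46.0
```

```bash
python3 st.py
```

```text
{'clock': 24.15, 'qpos': [0.58, 0.784, -0.931, 2.068, 0.931, 0.784, 0.137], 'position': [0.482, -0.013, 0.048], 'tool_rot': [-3.141, -0.0, 2.649], 'force': [-9.676, 2.061, 18.924], 'moment': [0.47, 2.308, -1.012], 'grip_width': 0.011, 'finger_force': 45.965}
```

All four bolts are at their stops. Release, lift, unwind, and go toward the large disc.

apply_moves(
  claw=[0.01,0.042,0.042,0.042,0.042,0.042,0.085,0.085,0.085,0.085,0.085,0.085,0.085,0.085,0.085,0.085,0.085,0.085,0.085,0.085],
  xyz=[
    [0,0,0],
    [0,0,0],
    [0,0,0],
    [0,0,-0.03],
    [0,0,-0.04],
    [0,0,-0.04],
    [0,0,0],
    [0,0,0],
    [0,0,0],
    [0,0,0],
    [0,0,0],
    [0,0,0],
    [0,0,0],
    [0,0,0],
    [0,0,0],
    [0,0,0],
    [0,0,0],
    [0,0,0],
    [0,0,0],
    [0,0,0],
  ],
  twist=[
    [0,0,0.04],
    [0,0,0],
    [0,0,0],
    [0,0,0],
    [0,0,0],
    [0,0,0.145],
    [0,0,0.145],
    [0,0,0.145],
    [0,0,0.145],
    [0,0,0.145],
    [0,0,0.145],
    [0,0,0.145],
    [0,0,0.145],
    [0,0,0.145],
    [0,0,0.145],
    [0,0,0.145],
    [0,0,0.145],
    [0,0,0.145],
    [0,0,0.145],
    [0,0,0.145],
  ],
)

```text
clock: 26.15
position: [0.4823, -0.0135, 0.1576]
tool_rot: [3.141, -0.0, 0.428]
force: [-0.4, 0.7, 0.5]
grip_width: 0.0846
finger_force: 0.0
```

apply_moves(
  claw=[0.085,0.085,0.085,0.085,0.085,0.085,0.085,0.085,0.085,0.085,0.085],
  xyz=[
    [0,0,0],
    [0,0,0],
    [0,0,0],
    [0.02,0.034,-0.01],
    [0.02,0.034,0],
    [0.02,0.034,0],
    [0.02,0.034,0],
    [0.02,0.034,0],
    [0.02,0.035,0],
    [0,0.035,0],
    [0,0,0],
  ],
  twist=[
    [0,0,0.145],
    [0,0,0.145],
    [0,0,0.145],
    [0,0,0],
    [0,0,0],
    [0,0,0],
    [0,0,0],
    [0,0,0],
    [0,0,0],
    [0,0,0],
    [0,0,0],
  ],
)

```text
clock: 27.25
position: [0.6007, -0.2593, 0.1668]
tool_rot: [3.14, 0.001, -0.007]
force: [-1.6, 1.2, -0.5]
grip_width: 0.0851
finger_force: 0.0
```

```bash
cat > disc.py <<'E'
from h import *
import sys
# grey discs: segment, centroid at top face .016
def discs(f,z=.016,show=True):
    im=f["img"]; g=cv2.cvtColor(im,cv2.COLOR_RGB2HSV)
    m=((g[:,:,2]>120)&(g[:,:,1]<55)).astype(np.uint8); m=cv2.morphologyEx(m,cv2.MORPH_OPEN,np.ones((3,3)))
    k=K(f)[0][0,0]; V=np.array(f["view"])
    for c in cv2.findContours(m,cv2.RETR_EXTERNAL,cv2.CHAIN_APPROX_NONE)[0]:
        if len(c)<30: continue
        (x,y),(a,b),_=cv2.fitEllipse(c); A=cv2.contourArea(c)
        if b>200 or a/b<.7: continue
        w=back(f,[(x,y)],z)[0]; d=-(V[2,:3]@w+V[2,3]); print("px",round(x),round(y),"w",w.round(4),"dia mm",(np.array([a,b])*d/k*1000).round(1),"fill",round(A/(np.pi*a*b/4),2))
if __name__=="__main__":
    s=bot.observe(); print(s["clock"],s["position"].round(4) if hasattr(s["position"],"round") else s["position"],s["tool_rot"])
    f=bot.grab_frame("wrist"); np.save("w.npy",f,allow_pickle=True); save(f,"w.png"); discs(f)
    for r in bot.find_in("wrist","disc_1"): print(np.round(r["position"],3),round(r["score"],2),proj(f,r["position"]).round()[0])
E
python3 disc.py; cp pics/w.png pics/w7.png
```

```text
27.25 [ 0.6007 -0.2593  0.1668] [ 3.13958573e+00  7.84133668e-04 -7.25574809e-03]
px 333 340 w [ 0.4419 -0.2722  0.016 ] dia mm [38.3 48.3] fill 1.0
px 118 257 w [ 0.5317 -0.0757  0.016 ] dia mm [7.4 9.5] fill 0.79
px 116 219 w [ 0.5689 -0.0803  0.016 ] dia mm [6.7 8.2] fill 0.84
px 76 118 w [ 0.6561 -0.0609  0.016 ] dia mm [7.8 8.4] fill 0.6
px 105 96 w [ 0.6739 -0.0881  0.016 ] dia mm [11.8 14.9] fill 0.41
px 286 16 w [ 0.7304 -0.236   0.016 ] dia mm [12.4 13.2] fill 0.53
[ 0.524 -0.273  0.014] 0.79 [334. 262.]
[ 0.637 -0.253  0.014] 0.74 [311. 140.]
[ 0.444 -0.271  0.015] 0.72 [332. 337.]
[ 0.617 -0.144  0.017] 0.56 [181. 165.]
```

View pics/w7.png

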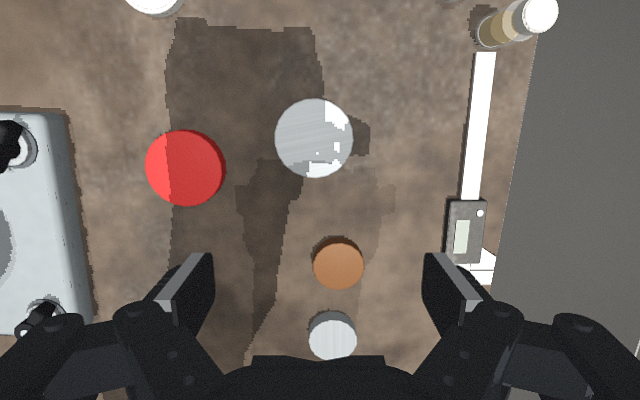

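The view shows disc_1 at (314,137), still in place, the red disc at (185,168), the brown one at (338,263) and disc_3 at (333,338).

```bash
python3 - <<'E'
from h import *
f=np.load("w.npy",allow_pickle=True).item()
im=f["img"]; hsv=cv2.cvtColor(im,cv2.COLOR_RGB2HSV); r=im[60:210,240:390].astype(int)
m=(hsv[60:210,240:390,1]<30)&(r.max(2)>100); m=cv2.morphologyEx(m.astype(np.uint8),cv2.MORPH_CLOSE,np.ones((5,5)))
c=max(cv2.findContours(m,0,1)[0],key=cv2.contourArea); e=cv2.fitEllipse(cv2.convexHull(c)); print(e)
p=(e[0][0]+240,e[0][1]+60); print(p,back(f,[p],.016),back(f,[(314,137)],.016))
E
```

```text
((73.51786804199219, 77.59029388427734), (79.24623107910156, 79.9986572265625), 163.92840576171875)
(313.5178680419922, 137.59029388427734) [[ 0.63887164 -0.25558976  0.016     ]] [[ 0.63935399 -0.25599447  0.016     ]]
```

apply_moves(
  claw=[0.085,0.085,0.085,0.085,0.085,0.085,0.085,0.085],
  xyz=[
    [0.019,-0.002,0.02],
    [0.019,-0.002,0.04],
    [0,0,0.04],
    [0,0,0.03],
    [0,0,0.02],
    [0,0,0.012],
    [0,0,0.006],
    [0,0,0],
  ],
  twist=[
    [0,0,-0.007],
    [0,0,0],
    [0,0,0],
    [0,0,0],
    [0,0,0],
    [0,0,0],
    [0,0,0],
    [0,0,0],
  ],
)

```text
clock: 28.15
position: [0.6398, -0.2492, -0.0005]
tool_rot: [-3.141, -0.0, 0.005]
force: [-0.1, 0.1, -0.5]
grip_width: 0.0849
finger_force: 0.0
```

apply_moves(
  claw=[0.06,0.06,0.06,0.06,0.06,0.06],
  xyz=[
    [0,0,0],
    [0,0,0],
    [0,0,0],
    [0,0,0],
    [0,0,0],
    [0,0,0],
  ],
  twist=[
    [0,0,0],
    [0,0,0],
    [0,0,0],
    [0,0,0],
    [0,0,0],
    [0,0,0],
  ],
  force=70,
)

```text
clock: 28.75
position: [0.6405, -0.2508, 0.0017]
tool_rot: [3.14, -0.002, 0.004]
force: [-4.5, -2.5, 13.9]
grip_width: 0.0626
finger_force: 73.9
```

```bash
python3 st.py
```

```text
{'clock': 28.75, 'qpos': [0.486, 0.912, -0.327, 1.534, 0.381, 0.756, -1.568], 'position': [0.641, -0.251, 0.002], 'tool_rot': [3.14, -0.002, 0.004], 'force': [-4.456, -2.477, 13.943], 'moment': [-0.584, 0.947, 0.021], 'grip_width': 0.063, 'finger_force': 73.947}
```

apply_moves(
  claw=[0.06,0.06,0.06,0.06],
  xyz=[
    [0,0,-0.005],
    [0,0,-0.01],
    [0,0,-0.02],
    [0,0,0],
  ],
  twist=[
    [0,0,0],
    [0,0,0],
    [0,0,0],
    [0,0,0],
  ],
)

```text
clock: 29.15
position: [0.6412, -0.2499, 0.0373]
tool_rot: [3.141, -0.004, 0.005]
force: [0.4, -0.1, -3.2]
grip_width: 0.0623
finger_force: 77.9
```

```bash
python3 st.py; python3 - <<'E'
from h import *
f=bot.grab_frame("wrist"); save(f,"w8.png"); 
print(proj(f,bot.observe()["position"]))
E
```

```text
{'clock': 29.15, 'qpos': [0.495, 0.864, -0.344, 1.529, 0.362, 0.808, -1.554], 'position': [0.641, -0.25, 0.037], 'tool_rot': [3.141, -0.004, 0.005], 'force': [0.417, -0.108, -3.218], 'moment': [-0.013, -0.122, 0.047], 'grip_width': 0.062, 'finger_force': 77.87}
[[319.19089854 260.86274088]]
```

View pics/w8.png

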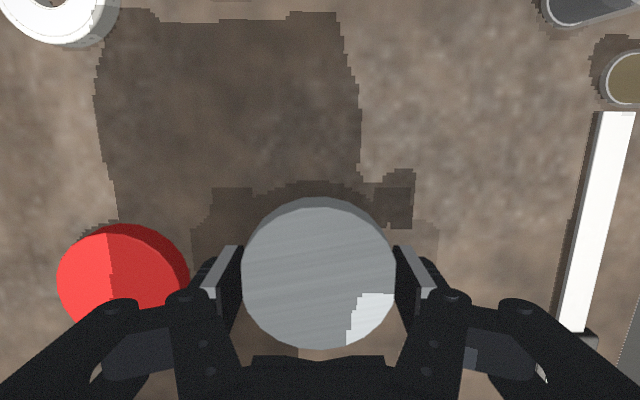

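disc_1 is held flat and square between the pads, its top face centred near (319,278).

```bash
python3 - <<'E'
from h import *
f=bot.grab_frame("wrist"); s=bot.observe(); p=np.array(s["position"]); print(p)
for z in(.048,.0516,.055):
    w=back(f,[(319,278),(241,278),(396,278),(319,207),(319,349)],z); print(z,w[0].round(4),(w[0]-p).round(4),"wid",np.hypot(*(w[1]-w[2])[:2]).round(4),np.hypot(*(w[3]-w[4])[:2]).round(4))
c,a,F=fitplat([(.4895,.1405),(.6437,.1327),(.4817,-.0133),(.6355,-.0209)]); print(c,np.degrees(a))
E
```

```text
[ 0.63981092 -0.24968508  0.03463599]
0.048 [ 0.6387 -0.2496  0.048 ] [-0.0011  0.0001  0.0134] wid 0.0642 0.0655
0.0516 [ 0.6407 -0.2495  0.0516] [0.0009 0.0002 0.017 ] wid 0.0624 0.0637
0.055 [ 0.6425 -0.2495  0.055 ] [0.0027 0.0002 0.0204] wid 0.0607 0.062
[0.5626  0.05975] -2.920911034412885
```

apply_moves(
  claw=[0.06,0.06,0.06,0.06,0.06,0.06,0.06,0.06,0.06,0.06,0.06,0.06,0.06,0.06,0.06,0.06],
  xyz=[
    [0,0,-0.02],
    [0,0,-0.025],
    [0,0,-0.02],
    [-0.005,-0.02,0],
    [-0.007,-0.029,0],
    [-0.007,-0.029,0],
    [-0.007,-0.029,0],
    [-0.007,-0.029,0],
    [-0.007,-0.029,0],
    [-0.007,-0.029,0],
    [-0.007,-0.029,0],
    [-0.007,-0.029,0],
    [-0.007,-0.029,0],
    [-0.0085,-0.0285,0],
    [0,0,0],
    [0,0,0],
  ],
  twist=[
    [0,0,0],
    [0,0,0],
    [0,0,0],
    [0,0,0],
    [0,0,0],
    [0,0,0],
    [0,0,0],
    [0,0,0],
    [0,0,0],
    [0,0,0],
    [0,0,0],
    [0,0,0],
    [0,0,0],
    [0,0,0],
    [0,0,0],
    [0,0,0],
  ],
)

```text
clock: 30.85
position: [0.5613, 0.06, 0.0987]
tool_rot: [3.141, 0.001, 0.006]
force: [0.2, -0.1, -4.5]
grip_width: 0.0621
finger_force: 78.7
```

```bash
python3 st.py;  python3 - <<'E'
from h import *
f=bot.grab_frame("wrist"); s=bot.observe(); p=np.array(s["position"])
r=f["img"][180:360,225:415]; g=cv2.cvtColor(r,cv2.COLOR_RGB2HSV)
cv2.imwrite("pics/w9.png",f["img"][:,:,::-1])
print("pan centre px, disc top centre px expected",proj(f,[[.5626,.0598,.06],[*(p[:2]+[-.0007,0]),p[2]+.0143]]).round(1))
for r in bot.find_in("wrist","disc_1"): print(np.round(r["position"],3),round(r["score"],2),proj(f,r["position"]).round()[0])
E
```

```text
{'clock': 30.85, 'qpos': [0.056, 0.625, -0.374, 1.854, 0.328, 0.724, -2.067], 'position': [0.561, 0.06, 0.099], 'tool_rot': [3.141, 0.001, 0.006], 'force': [0.233, -0.141, -4.46], 'moment': [-0.058, -0.039, 0.005], 'grip_width': 0.062, 'finger_force': 78.737}
pan centre px, disc top centre px expected [[319.5 227.3]
 [321.9 277.7]]
[ 0.612 -0.124  0.016] 0.84 [608. 132.]
[0.563 0.062 0.112] 0.74 [315. 271.]
```

apply_moves(
  claw=[0.06,0.06,0.06,0.06,0.06,0.06],
  xyz=[
    [0.002,0,0.012],
    [0,0,0.012],
    [0,0,0.008],
    [0,0,0.003],
    [0,0,0],
    [0,0,0],
  ],
  twist=[
    [0,0,0],
    [0,0,0],
    [0,0,0],
    [0,0,0],
    [0,0,0],
    [0,0,0],
  ],
)

```text
clock: 31.55
position: [0.5638, 0.0596, 0.0644]
tool_rot: [-3.142, -0.0, 0.005]
force: [0.7, 1.3, -4.7]
grip_width: 0.0622
finger_force: 78.7
```

apply_moves(
  claw=[0.06,0.06,0.06],
  xyz=[
    [0,0,0.001],
    [0,0,0],
    [0,0,0],
  ],
  twist=[
    [0,0,0],
    [0,0,0],
    [0,0,0],
  ],
)

```text
clock: 31.85
position: [0.5638, 0.0595, 0.0635]
tool_rot: [-3.142, -0.0, 0.005]
force: [0.0, 0.8, -3.6]
grip_width: 0.0624
finger_force: 78.7
```

apply_moves(
  claw=[0.06,0.06,0.06],
  xyz=[
    [-0.0005,0,0.001],
    [0,0,0],
    [0,0,0],
  ],
  twist=[
    [0,0,0],
    [0,0,0],
    [0,0,0],
  ],
)

```text
clock: 32.15
position: [0.5631, 0.0595, 0.0623]
tool_rot: [3.142, 0.0, 0.005]
force: [-0.2, 0.2, -4.0]
grip_width: 0.0621
finger_force: 78.7
```

apply_moves(
  claw=[0.06,0.06,0.06],
  xyz=[
    [0,0,0.001],
    [0,0,0],
    [0,0,0],
  ],
  twist=[
    [0,0,0],
    [0,0,0],
    [0,0,0],
  ],
)

```text
clock: 32.45
position: [0.5633, 0.0596, 0.0618]
tool_rot: [3.141, -0.0, 0.005]
force: [-2.2, -0.1, 6.3]
grip_width: 0.0625
finger_force: 79.8
```

The disc is in contact with the pan. Release slowly and rise.

apply_moves(
  claw=[0.064,0.068,0.085,0.085,0.085,0.085,0.085,0.085,0.085],
  xyz=[
    [0,0,0],
    [0,0,0],
    [0,0,0],
    [0,0,0],
    [0,0,-0.02],
    [0,0,-0.04],
    [0,0,-0.04],
    [0,0,-0.04],
    [0,0,0],
  ],
  twist=[
    [0,0,0],
    [0,0,0],
    [0,0,0],
    [0,0,0],
    [0,0,0],
    [0,0,0],
    [0,0,0],
    [0,0,0],
    [0,0,0],
  ],
)

```text
clock: 33.35
position: [0.5654, 0.06, 0.2063]
tool_rot: [-3.141, -0.007, 0.004]
force: [-0.4, 0.3, 0.2]
grip_width: 0.085
finger_force: 0.0
```

```bash
python3 disc.py; python3 - <<'E'
from h import *
from disc import discs
f=np.load("w.npy",allow_pickle=True).item(); print("exp disc",proj(f,[.5626,.0598,.076])); discs(f,.076)
t=bot.grab_frame("top"); 
for r in bot.find_in("top","disc_1"): print("top",np.round(r["position"],3),round(r["score"],2))
E
```

```text
33.35 [0.5654 0.06   0.2063] [-3.14071975 -0.00730201  0.0044832 ]
px 624 291 w [ 0.4398 -0.2683  0.016 ] dia mm [35.7 44.6] fill 0.95
px 252 263 w [0.4712 0.1284 0.016 ] dia mm [27.9 39.3] fill 0.63
px 120 178 w [0.5609 0.254  0.016 ] dia mm [16.3 20.5] fill 0.96
px 85 139 w [0.599  0.2815 0.016 ] dia mm [18.9 23.9] fill 0.91
px 421 97 w [ 0.6376 -0.0332  0.016 ] dia mm [ 9.4 10.3] fill 0.98
px 499 85 w [ 0.6492 -0.1036  0.016 ] dia mm [ 8.6 11.8] fill 0.67
px 526 76 w [ 0.6566 -0.1271  0.016 ] dia mm [13.8 15.9] fill 0.56
[0.563 0.061 0.076] 0.96 [317. 193.]
[ 0.437 -0.262  0.015] 0.7 [617. 293.]
[ 0.521 -0.256  0.012] 0.6 [628. 218.]
[ 0.615 -0.137  0.015] 0.59 [529. 123.]
exp disc [[319.12929418 192.88302638]]
px 624 291 w [ 0.4748 -0.2091  0.076 ] dia mm [29.3 36.6] fill 0.95
px 252 263 w [0.5005 0.1163 0.076 ] dia mm [22.9 32.3] fill 0.63
px 120 178 w [0.5741 0.2193 0.076 ] dia mm [13.4 16.9] fill 0.96
px 85 139 w [0.6054 0.2418 0.076 ] dia mm [15.5 19.6] fill 0.91
px 421 97 w [ 0.637  -0.0163  0.076 ] dia mm [7.7 8.5] fill 0.98
px 499 85 w [ 0.6465 -0.0741  0.076 ] dia mm [7.  9.7] fill 0.67
px 526 76 w [ 0.6526 -0.0933  0.076 ] dia mm [11.3 13.1] fill 0.56
top [ 0.608 -0.146  0.018] 0.81
top [ 0.44  -0.271  0.018] 0.76
top [ 0.522 -0.277  0.02 ] 0.54
```

disc_1 sits at about (0.563, 0.061). Now to disc_3.

apply_moves(
  claw=[0.075,0.075,0.075,0.075,0.075,0.075,0.075,0.075,0.075,0.075,0.075,0.075],
  xyz=[
    [-0.0125,0.033,0],
    [-0.0125,0.033,0],
    [-0.0125,0.033,0],
    [-0.0125,0.033,0],
    [-0.0125,0.033,0],
    [-0.0125,0.033,0],
    [-0.0125,0.033,0],
    [-0.0125,0.033,0.015],
    [-0.0125,0.033,0.03],
    [-0.0125,0.033,0.03],
    [0,0,0],
    [0,0,0],
  ],
  twist=[
    [0,0,0],
    [0,0,0],
    [0,0,0],
    [0,0,0],
    [0,0,0],
    [0,0,0],
    [0,0,0],
    [0,0,0],
    [0,0,0],
    [0,0,0],
    [0,0,0],
    [0,0,0],
  ],
)

```text
clock: 34.75
position: [0.4389, -0.271, 0.1249]
tool_rot: [-3.14, 0.002, 0.004]
force: [0.3, 0.7, 1.1]
grip_width: 0.0748
finger_force: 0.0
```

```bash
python3 disc.py; python3 st.py; cp pics/w.png pics/w10.png
```

```text
34.75 [ 0.4389 -0.271   0.1249] [-3.13982661e+00  2.35664957e-03  3.61477990e-03]
px 11 329 w [ 0.3207 -0.0119  0.016 ] dia mm [22.3 28. ] fill 0.88
px 321 192 w [ 0.4412 -0.2723  0.016 ] dia mm [45.8 47.1] fill 1.0
px 498 165 w [ 0.4623 -0.4006  0.016 ] dia mm [6.6 9.5] fill 0.86
px 402 166 w [ 0.4609 -0.3314  0.016 ] dia mm [18.7 24.8] fill 0.56
px 347 115 w [ 0.497  -0.2904  0.016 ] dia mm [ 8.8 10.5] fill 0.74
px 402 93 w [ 0.5122 -0.3274  0.016 ] dia mm [ 8.7 10.1] fill 0.64
px 451 112 w [ 0.4996 -0.3625  0.016 ] dia mm [45.7 62.9] fill 0.65
px 444 12 w [ 0.5627 -0.3515  0.016 ] dia mm [17.8 22.7] fill 0.72
[ 0.439 -0.274  0.014] 0.84 [324. 194.]
[ 0.52  -0.273  0.013] 0.67 [323.  81.]
{'clock': 34.85, 'qpos': [0.691, 0.515, -0.339, 1.964, 0.255, 0.703, -1.368], 'position': [0.44, -0.27, 0.126], 'tool_rot': [-3.141, -0.0, 0.006], 'force': [-0.389, 0.787, 0.737], 'moment': [0.053, -0.016, 0.033], 'grip_width': 0.075, 'finger_force': 0.0}
```

View pics/w10.png

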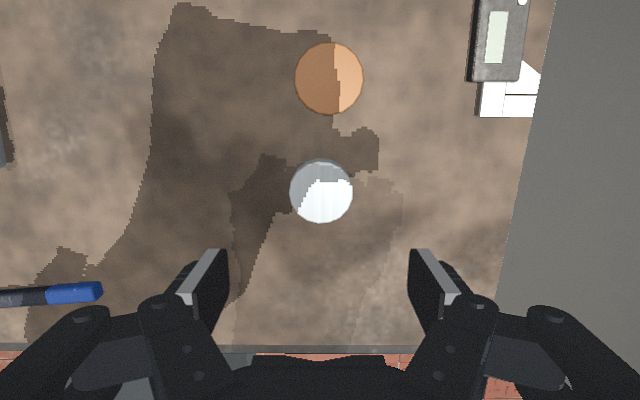

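disc_3 sits at (321,192), under the gripper and clear of the brown disc at (329,78). Descend and grip.

apply_moves(
  claw=[0.075,0.075,0.075,0.07,0.07,0.07,0.07],
  xyz=[
    [0.001,0.002,0.03],
    [0,0,0.03],
    [0,0,0.025],
    [0,0,0.02],
    [0,0,0.01],
    [0,0,0.0045],
    [0,0,0],
  ],
  twist=[
    [0,0,0],
    [0,0,0],
    [0,0,0],
    [0,0,0],
    [0,0,0],
    [0,0,0],
    [0,0,0],
  ],
  force=60,
)

```text
clock: 35.55
position: [0.4412, -0.2727, 0.0071]
tool_rot: [3.142, -0.0, 0.005]
force: [0.5, -0.2, -0.4]
grip_width: 0.0699
finger_force: 0.0
```

apply_moves(
  claw=[0.055,0.04,0.04,0.04,0.04,0.04],
  xyz=[
    [0,0,0],
    [0,0,0],
    [0,0,0],
    [0,0,0],
    [0,0,0],
    [0,0,0],
  ],
  twist=[
    [0,0,0],
    [0,0,0],
    [0,0,0],
    [0,0,0],
    [0,0,0],
    [0,0,0],
  ],
)

```text
clock: 36.15
position: [0.4413, -0.2732, 0.0083]
tool_rot: [3.141, -0.001, 0.005]
force: [-4.4, 3.3, 20.5]
grip_width: 0.0446
finger_force: 58.0
```

apply_moves(
  claw=[0.04,0.04,0.04,0.04,0.04,0.04],
  xyz=[
    [0,0,-0.005],
    [0,0,-0.01],
    [0,0,-0.02],
    [0,0,0],
    [0,0,0],
    [0,0,0],
  ],
  twist=[
    [0,0,0],
    [0,0,0],
    [0,0,0],
    [0,0,0],
    [0,0,0],
    [0,0,0],
  ],
)

```text
clock: 36.75
position: [0.4405, -0.273, 0.0414]
tool_rot: [-3.141, 0.0, 0.005]
force: [0.6, -0.3, -1.7]
grip_width: 0.0443
finger_force: 61.7
```

```bash
python3 st.py; python3 - <<'E'
from h import *
f=bot.grab_frame("wrist"); s=bot.observe(); p=np.array(s["position"])
for r in bot.find_in("wrist","disc_1"): print(np.round(r["position"],3),round(r["score"],2),proj(f,r["position"]).round()[0])
im=f["img"]; g=cv2.cvtColor(im,cv2.COLOR_RGB2HSV)
m=((g[:,:,2]>110)&(g[:,:,1]<40)).astype(np.uint8); m[:,:250]=0; m[:,390:]=0; m[:180]=0;m[355:]=0
c=max(cv2.findContours(m,0,1)[0],key=cv2.contourArea); e=cv2.fitEllipse(cv2.convexHull(c)); x0,y0,w,h=cv2.boundingRect(c); print(e,(x0,y0,w,h))
for z in(p[2]+.004,p[2]+.008,p[2]+.012,p[2]+.016):
    w_=back(f,[e[0],(x0,e[0][1]),(x0+w,e[0][1]),(e[0][0],y0),(e[0][0],y0+h)],z); print((w_[0]-p).round(4),np.hypot(*(w_[1]-w_[2])[:2]).round(4),np.hypot(*(w_[3]-w_[4])[:2]).round(4))
E
```

```text
{'clock': 36.75, 'qpos': [0.644, 0.658, -0.275, 2.0, 0.336, 0.527, -1.435], 'position': [0.441, -0.273, 0.041], 'tool_rot': [-3.141, 0.0, 0.005], 'force': [0.612, -0.296, -1.705], 'moment': [-0.043, 0.039, -0.03], 'grip_width': 0.044, 'finger_force': 61.694}
[ 0.44  -0.273  0.048] 0.96 [319. 268.]
[ 0.522 -0.274  0.016] 0.87 [323.  72.]
((317.984130859375, 263.27252197265625), (109.37411499023438, 112.742431640625), 175.3316192626953) (266, 207, 105, 112)
[0.0008 0.0006 0.004 ] 0.0456 0.0536
[0.0028 0.0006 0.008 ] 0.0443 0.052
[0.0048 0.0006 0.012 ] 0.043 0.0505
[0.0068 0.0006 0.016 ] 0.0417 0.049
```

disc_3 is held. Carry it to the pan.

apply_moves(
  claw=[0.04,0.04,0.04,0.04,0.04,0.04,0.04,0.04,0.04,0.04,0.04,0.04,0.04,0.04,0.04,0.04,0.04,0.04],
  xyz=[
    [0,0,-0.024],
    [0,0,-0.03],
    [0,0,-0.03],
    [0.005,-0.014,0],
    [0.01,-0.027,0],
    [0.01,-0.028,0],
    [0.01,-0.028,0],
    [0.01,-0.028,0],
    [0.01,-0.028,0],
    [0.01,-0.028,0],
    [0.01,-0.028,0],
    [0.01,-0.028,0],
    [0.01,-0.028,0],
    [0.01,-0.028,0],
    [0.01,-0.026,0],
    [0.0075,-0.014,0],
    [0,0,0],
    [0,0,0],
  ],
  twist=[
    [0,0,0],
    [0,0,0],
    [0,0,0],
    [0,0,0],
    [0,0,0],
    [0,0,0],
    [0,0,0],
    [0,0,0],
    [0,0,0],
    [0,0,0],
    [0,0,0],
    [0,0,0],
    [0,0,0],
    [0,0,0],
    [0,0,0],
    [0,0,0],
    [0,0,0],
    [0,0,0],
  ],
)

```text
clock: 38.65
position: [0.5612, 0.06, 0.125]
tool_rot: [3.141, 0.001, 0.005]
force: [-0.2, -0.5, -2.1]
grip_width: 0.0442
finger_force: 62.3
```

```bash
python3 st.py; python3 - <<'E'
from h import *
f=bot.grab_frame("wrist"); s=bot.observe(); p=np.array(s["position"])
for r in bot.find_in("wrist","disc_1"): print(np.round(r["position"],4),round(r["score"],2),proj(f,r["position"]).round()[0])
print("if held, top centre px",proj(f,p+[0,0,.0077]).round(), "disc1 px",proj(f,[.563,.06,.076]).round())
E
```

```text
{'clock': 38.65, 'qpos': [0.039, 0.582, -0.349, 1.84, 0.274, 0.768, -2.023], 'position': [0.561, 0.06, 0.125], 'tool_rot': [3.141, 0.001, 0.005], 'force': [-0.233, -0.516, -2.145], 'moment': [0.008, -0.079, 0.025], 'grip_width': 0.044, 'finger_force': 62.261}
[0.5544 0.0182 0.0712] 0.7 [389. 231.]
[0.5589 0.0606 0.1303] 0.69 [318. 271.]
[ 0.6158 -0.135   0.016 ] 0.66 [595. 122.]
[0.6429 0.1306 0.0625] 0.28 [192.  75.]
if held, top centre px [[321. 269.]] disc1 px [[319. 220.]]
```

One detection hints that disc_1 is no longer central. I'll back off to see the pan unobstructed and check.

apply_moves(
  claw=[0.04,0.04,0.04,0.04,0.04,0.04],
  xyz=[
    [0,0,-0.03],
    [-0.02,0,-0.03],
    [-0.03,0,-0.01],
    [-0.03,0,0],
    [-0.02,0,0],
    [0,0,0],
  ],
  twist=[
    [0,0,0],
    [0,0,0],
    [0,0,0],
    [0,0,0],
    [0,0,0],
    [0,0,0],
  ],
)

```text
clock: 39.35
position: [0.4594, 0.0587, 0.1961]
tool_rot: [3.14, 0.001, 0.004]
force: [-0.0, -0.8, -2.0]
grip_width: 0.0442
finger_force: 62.5
```

```bash
python3 - <<'E'
from h import *
print(bot.observe()["position"],bot.observe()["finger_force"])
for c in("wrist","top","side"):
    f=bot.grab_frame(c); np.save(c+"2.npy",f,allow_pickle=True)
    for r in bot.find_in(c,"disc_1"): print(c,np.round(r["position"],4),round(r["score"],2),proj(f,r["position"]).round()[0])
    print("pan px",proj(f,[.5626,.0598,.06]).round())
E
```

```text
[0.45944045 0.05873335 0.19605437] 62.47245669364929
wrist [0.5386 0.0263 0.074 ] 0.86 [364.  85.]
wrist [ 0.6006 -0.1374  0.0153] 0.8 [553.  11.]
wrist [0.4584 0.0565 0.2015] 0.67 [325. 269.]
wrist [0.3833 0.2175 0.0157] 0.65 [159. 249.]
pan px [[318.  51.]]
top [ 0.5216 -0.2755  0.0201] 0.6 [421. 215.]
top [ 0.6094 -0.1444  0.0154] 0.56 [367. 180.]
top [0.5374 0.0078 0.0754] 0.53 [305. 203.]
pan px [[284. 193.]]
side [0.531  0.0329 0.0746] 0.59 [315. 216.]
pan px [[300. 223.]]
```

disc_1 has been knocked about 4 cm, to roughly (0.537, 0.025), but still lies on the pan. I'll set disc_3 down on free bench, recentre disc_1, and then bring disc_3 back.

apply_moves(
  claw=[0.04,0.04,0.04,0.04,0.04,0.04,0.04,0.04,0.04,0.04,0.04,0.04,0.04,0.04],
  xyz=[
    [0,0.03,0],
    [0,0.035,0],
    [0,0.035,0],
    [0,0.035,0],
    [0.005,0.035,0],
    [0.005,0.03,0.02],
    [0,0,0.04],
    [0,0,0.04],
    [0,0,0.04],
    [0,0,0.025],
    [0,0,0.012],
    [0,0,0.007],
    [0,0,0],
    [0,0,0],
  ],
  twist=[
    [0,0,0],
    [0,0,0],
    [0,0,0],
    [0,0,0],
    [0,0,0],
    [0,0,0],
    [0,0,0],
    [0,0,0],
    [0,0,0],
    [0,0,0],
    [0,0,0],
    [0,0,0],
    [0,0,0],
    [0,0,0],
  ],
)

```text
clock: 41.05
position: [0.4733, -0.1401, 0.0127]
tool_rot: [3.141, -0.001, 0.005]
force: [0.7, -0.4, -2.8]
grip_width: 0.0439
finger_force: 62.5
```

Lower another 3.5 mm, release and rise. Then go to look at disc_1 from above, centred well enough to measure it.

apply_moves(
  claw=[0.04,0.04,0.04,0.04,0.047,0.052,0.07,0.07,0.07,0.07,0.085,0.085,0.085,0.085,0.085,0.085,0.085],
  xyz=[
    [0,0,0.002],
    [0,0,0.0015],
    [0,0,0.0008],
    [0,0,0],
    [0,0,0],
    [0,0,0],
    [0,0,0],
    [0,0,-0.02],
    [0,0,-0.04],
    [0,0,-0.045],
    [0,-0.03,-0.045],
    [0,-0.03,-0.03],
    [0.005,-0.035,0],
    [0.01,-0.035,0],
    [0.01,-0.035,0],
    [0,0,0],
    [0,0,0],
  ],
  twist=[
    [0,0,0],
    [0,0,0],
    [0,0,0],
    [0,0,0],
    [0,0,0],
    [0,0,0],
    [0,0,0],
    [0,0,0],
    [0,0,0],
    [0,0,0],
    [0,0,0],
    [0,0,0],
    [0,0,0],
    [0,0,0],
    [0,0,0],
    [0,0,0],
    [0,0,0],
  ],
)

```text
clock: 42.75
position: [0.4968, 0.0234, 0.184]
tool_rot: [3.142, 0.0, 0.006]
force: [-0.3, -0.2, -0.1]
grip_width: 0.0851
finger_force: 0.0
```

```bash
python3 st.py; python3 - <<'E'
from h import *
f=bot.grab_frame("wrist"); np.save("w11.npy",f,allow_pickle=True)
for r in bot.find_in("wrist","disc_1"): print(np.round(r["position"],4),round(r["score"],2),proj(f,r["position"]).round()[0])
print("pan px",proj(f,[.5626,.0598,.06]).round())
# coarse ASCII of grey level round disc
p=proj(f,[.538,.025,.075])[0].astype(int); x,y=p; g=cv2.cvtColor(f["img"],cv2.COLOR_RGB2GRAY)
for r in range(y-72,y+73,6): print(" ".join("%3d"%g[r,c] for c in range(x-102,x+103,6) if 0<=c<640))
print(p)
E
```

```text
{'clock': 42.75, 'qpos': [0.131, 0.404, -0.382, 1.964, 0.203, 0.81, -1.928], 'position': [0.497, 0.023, 0.184], 'tool_rot': [3.142, 0.0, 0.006], 'force': [-0.333, -0.162, -0.109], 'moment': [0.002, 0.054, -0.011], 'grip_width': 0.085, 'finger_force': 0.0}
[ 0.4739 -0.1368  0.0165] 0.97 [492. 203.]
[0.5382 0.0268 0.0748] 0.89 [315. 139.]
[ 0.6124 -0.1352  0.0168] 0.89 [513.  42.]
[ 0.5203 -0.2565  0.0118] 0.78 [627. 154.]
pan px [[270. 103.]]
208 208 211 215 214 213 215 215 216 217 215 215 215 216 216 201 217 220 220 247 247 247 242 204 204 206 203 204 204 206 205 178 119 119 112
208 209 155 210 211 214 213 213 214 217 215 217 215 217 215 215 178 217 216 238 247 247 246 203 204 206 203 203 206 204 206 176 126 127 114
207 209 210 209 210 212 212 215 215 216 215 215 215 215 215 215 216 214 214 212 247 247 247 206 206 206 204 203 202 205 208 142 131 122 119
206 184 209 208 208 211 209 211 212 212 215 215 218 219 218 218 219 196 218 217 247 247 247 210 203 204 207 202 204 205 205 127 127 119 116
205 126 209 210 210 212 213 213 213 215 214 215 216 217 219 219 221 166 201 222 250 248 248 21
[... 2155 characters left out ...]
36 124 124 113 111 114 113 112 115 112 114 111 114 111 111 114 112 116 112 181 130 220 128   8  47  86  23 136 120 118 112 106 112
176 136 136 106 112 113 109 110 114 114 113 110 115 111 113 110 108 109 111 111 113 119 212 108  18  29  96  69 191 106 113 109 112 110 104
201 135 138 113 111 110 111 110 112 113 108 110 111 110 112 112 112 111 112 113 113  67 214  16  92  90  96 140 190  98 117 116 108 127 118
200 134 136 113 110 111 112 112 112 112 110 112 114 110 114 112 110 107 111 117 113 100 189  61  84 224  82 192 185 105 121 120 116 111 115
199 178 138 109 111 112 112 113 113 116 111 111 110 113 114 112 114 109 111 113 117 113  24  44  79 225  79 173 179 128 128 121 116 114 110
[317 139]
```

disc_1 lies flat on the pan at about (0.538, 0.026). Grip it.

apply_moves(
  claw=[0.085,0.085,0.085,0.085,0.085,0.085,0.085,0.085],
  xyz=[
    [0.02,-0.0015,0],
    [0.021,-0.001,0.01],
    [0,0,0.03],
    [0,0,0.03],
    [0,0,0.03],
    [0,0,0.014],
    [0,0,0.0065],
    [0,0,0],
  ],
  twist=[
    [0,0,0],
    [0,0,0],
    [0,0,0],
    [0,0,0],
    [0,0,0],
    [0,0,0],
    [0,0,0],
    [0,0,0],
  ],
)

```text
clock: 43.65
position: [0.5378, 0.0252, 0.0636]
tool_rot: [3.141, 0.0, 0.004]
force: [-0.3, -0.1, 1.0]
grip_width: 0.0847
finger_force: 0.0
```

apply_moves(
  claw=[0.06,0.06,0.06,0.06,0.06,0.06],
  xyz=[
    [0,0,0],
    [0,0,0],
    [0,0,0],
    [0,0,0],
    [0,0,0],
    [0,0,0],
  ],
  twist=[
    [0,0,0],
    [0,0,0],
    [0,0,0],
    [0,0,0],
    [0,0,0],
    [0,0,0],
  ],
  force=70,
)

```text
clock: 44.25
position: [0.5386, 0.0253, 0.0656]
tool_rot: [3.141, -0.002, 0.004]
force: [-5.8, -1.8, 22.4]
grip_width: 0.0617
finger_force: 70.6
```

apply_moves(
  claw=[0.06,0.06,0.06,0.06],
  xyz=[
    [0,0,-0.004],
    [0,0,-0.011],
    [0,0,0],
    [0,0,0],
  ],
  twist=[
    [0,0,0],
    [0,0,0],
    [0,0,0],
    [0,0,0],
  ],
)

```text
clock: 44.65
position: [0.5381, 0.0256, 0.0791]
tool_rot: [-3.142, -0.001, 0.005]
force: [0.8, 0.5, -4.6]
grip_width: 0.0617
finger_force: 77.2
```

```bash
python3 st.py; python3 - <<'E'
from h import *
f=bot.grab_frame("wrist"); s=bot.observe(); p=np.array(s["position"])
for r in bot.find_in("wrist","disc_1")[:3]: print(np.round(r["position"],4),(np.array(r["position"])-p).round(4),round(r["score"],2),proj(f,r["position"]).round()[0])
g=cv2.cvtColor(f["img"],cv2.COLOR_RGB2GRAY)
print("col 319 rows 180..370 step 3",[int(v) for v in g[180:372:3,319]]); print("row 275 cols 220..420 step3",[int(v) for v in g[275,220:421:3]])
E
```

```text
{'clock': 44.65, 'qpos': [0.072, 0.617, -0.314, 1.935, 0.307, 0.635, -2.002], 'position': [0.538, 0.026, 0.079], 'tool_rot': [-3.142, -0.001, 0.005], 'force': [0.799, 0.493, -4.645], 'moment': [0.054, 0.018, 0.002], 'grip_width': 0.062, 'finger_force': 77.23}
[ 0.6143 -0.1257  0.0172] [ 0.0764 -0.1513 -0.0615] 0.98 [590.  88.]
[ 0.4747 -0.1384  0.0141] [-0.0632 -0.164  -0.0646] 0.68 [561. 304.]
[0.5407 0.0249 0.088 ] [ 0.0028 -0.0007  0.0093] 0.62 [321. 265.]
col 319 rows 180..370 step 3 [177, 178, 146, 84, 71, 66, 91, 102, 104, 103, 103, 104, 104, 102, 104, 105, 107, 103, 103, 106, 102, 103, 103, 101, 101, 101, 104, 107, 100, 105, 104, 106, 103, 100, 103, 100, 102, 102, 103, 104, 99, 100, 103, 103, 102, 103, 96, 103, 101, 96, 101, 99, 100, 52, 42, 29, 35, 36, 32, 36, 34, 14, 19, 22]
row 275 cols 220..420 step3 [71, 30, 21, 21, 17, 24, 23, 16, 61, 103, 101, 100, 96, 100, 102, 99, 102, 101, 98, 104, 104, 102, 106, 108, 107, 104, 104, 106, 100, 104, 103, 105, 103, 103, 103, 103, 100, 101, 102, 102, 101, 100, 101, 102, 101, 98, 105, 104, 99, 99, 101, 97, 105, 100, 101, 101, 101, 96, 21, 23, 11, 10, 16, 19, 26, 75, 71]
```

apply_moves(
  claw=[0.06,0.06,0.06,0.06,0.06,0.06,0.06,0.06,0.06],
  xyz=[
    [0.008,-0.012,0],
    [0.008,-0.012,0],
    [0.0065,-0.0102,0],
    [0,0,0],
    [0,0,0.006],
    [0,0,0.004],
    [0,0,0.0015],
    [0,0,0],
    [0,0,0],
  ],
  twist=[
    [0,0,0],
    [0,0,0],
    [0,0,0],
    [0,0,0],
    [0,0,0],
    [0,0,0],
    [0,0,0],
    [0,0,0],
    [0,0,0],
  ],
)

```text
clock: 45.65
position: [0.5602, 0.0597, 0.0671]
tool_rot: [3.142, 0.0, 0.004]
force: [-0.6, -0.0, -3.9]
grip_width: 0.0617
finger_force: 77.3
```

apply_moves(
  claw=[0.06,0.06,0.06],
  xyz=[
    [0,0,0.001],
    [0,0,0],
    [0,0,0],
  ],
  twist=[
    [0,0,0],
    [0,0,0],
    [0,0,0],
  ],
)

```text
clock: 45.95
position: [0.5602, 0.0599, 0.0662]
tool_rot: [-3.142, -0.0, 0.005]
force: [0.2, -0.1, -3.6]
grip_width: 0.0619
finger_force: 77.3
```

apply_moves(
  claw=[0.06,0.06,0.06],
  xyz=[
    [0,0,0.001],
    [0,0,0],
    [0,0,0],
  ],
  twist=[
    [0,0,0],
    [0,0,0],
    [0,0,0],
  ],
)

```text
clock: 46.25
position: [0.5603, 0.06, 0.0658]
tool_rot: [3.141, -0.0, 0.005]
force: [-4.3, -0.8, 10.7]
grip_width: 0.0618
finger_force: 79.2
```

apply_moves(
  claw=[0.063,0.066,0.07,0.085,0.085,0.085,0.085,0.085,0.085,0.085,0.085],
  xyz=[
    [0,0,0],
    [0,0,0],
    [0,0,0],
    [0,0,0],
    [0,0,0],
    [0,0,-0.02],
    [0,0,-0.04],
    [-0.015,0.02,-0.04],
    [-0.015,0.02,-0.02],
    [-0.01,0.01,0],
    [0,0,0],
  ],
  twist=[
    [0,0,0],
    [0,0,0],
    [0,0,0],
    [0,0,0],
    [0,0,0],
    [0,0,0],
    [0,0,0],
    [0,0,0],
    [0,0,0],
    [0,0,0],
    [0,0,0],
  ],
)

```text
clock: 47.35
position: [0.5196, 0.0082, 0.1853]
tool_rot: [3.141, -0.0, 0.003]
force: [0.5, -0.3, 0.1]
grip_width: 0.0849
finger_force: 0.0
```

```bash
cat > chk.py <<'E'
from h import *
def ring(f,c,z,rad):  # radial edge search: refine circle of radius rad at height z around c by max |grad|
    g=cv2.GaussianBlur(cv2.cvtColor(f["img"],cv2.COLOR_RGB2GRAY),(3,3),0).astype(float); pts=[]
    for t in np.linspace(0,2*np.pi,72,endpoint=False):
        rs=np.arange(rad-.012,rad+.012,.0004); P=np.c_[c[0]+rs*np.cos(t),c[1]+rs*np.sin(t),np.full(len(rs),z)]
        q=proj(f,P).astype(np.float32); v=cv2.remap(g.astype(np.float32),q[:,0].reshape(1,-1),q[:,1].reshape(1,-1),cv2.INTER_LINEAR)[0]
        d=np.abs(v[4:]-v[:-4]); i=d.argmax()
        if d[i]>15: pts.append(P[i+2,:2])
    pts=np.array(pts); best=None
    rng=np.random.default_rng(0)
    for _ in range(400):
        s=pts[rng.choice(len(pts),3,False)]; A=np.c_[2*s,np.ones(3)]
        try: x=np.linalg.solve(A,(s**2).sum(1))
        except Exception: continue
        r=np.sqrt(max(x[2]+x[0]**2+x[1]**2,0))
        if abs(r-rad)>.003: continue
        n=np.abs(np.hypot(*(pts-x[:2]).T)-r)<.0008
        if best is None or n.sum()>best[0]: best=(n.sum(),x[:2],r)
    return best,len(pts)
if __name__=="__main__":
    s=bot.observe(); print(s["clock"],np.round(s["position"],4))
    f=bot.grab_frame("wrist"); np.save("w12.npy",f,allow_pickle=True)
    D=[np.array(r["position"]) for r in bot.find_in("wrist","disc_1")]
    for d in D: print(d.round(4),proj(f,d).round()[0])
    print("pan",ring(f,(.5626,.0598),.06,.062)); print("scribe",ring(f,(.5626,.0598),.06,.036))
    for d in D:
        if np.hypot(*(d[:2]-[.5626,.0598]))<.05: print("disc1",ring(f,d,.076,.033)); print("disc3",ring(f,d,.092,.024))
        elif abs(d[0]-.473)<.03: print("disc3 bench",ring(f,d,.016,.024))
E
python3 chk.py
```

```text
47.35 [0.5196 0.0082 0.1853]
[ 0.5204 -0.2651  0.0123] [613. 177.]
[ 0.4707 -0.138   0.0161] [472. 229.]
[ 0.6154 -0.1364  0.0135] [490.  67.]
[0.5625 0.0607 0.0728] [246. 137.]
pan ((np.int64(59), array([0.56383968, 0.06018947]), np.float64(0.06120203019531172)), 63)
scribe ((np.int64(57), array([0.55837888, 0.06324301]), np.float64(0.035189774666498565)), 71)
disc3 bench ((np.int64(72), array([ 0.47221902, -0.13913508]), np.float64(0.02354639166833673)), 72)
disc1 ((np.int64(57), array([0.5606379 , 0.05995491]), np.float64(0.03299766921627132)), 71)
disc3 ((np.int64(17), array([0.56538733, 0.0524882 ]), np.float64(0.02664929719891863)), 71)
```

The pan measures at (0.5635, 0.060) and disc_1 at (0.5606, 0.060), so it is about 3 mm short in x. One small correction.

apply_moves(
  claw=[0.085,0.085,0.085,0.085,0.085,0.085,0.085,0.085,0.06,0.06,0.06,0.06,0.06,0.06],
  xyz=[
    [0.02,-0.025,0],
    [0.0207,-0.0268,0.01],
    [0,0,0.03],
    [0,0,0.03],
    [0,0,0.03],
    [0,0,0.014],
    [0,0,0.005],
    [0,0,0],
    [0,0,0],
    [0,0,0],
    [0,0,0],
    [0,0,0],
    [0,0,0],
    [0,0,0],
  ],
  twist=[
    [0,0,0],
    [0,0,0],
    [0,0,0],
    [0,0,0],
    [0,0,0],
    [0,0,0],
    [0,0,0],
    [0,0,0],
    [0,0,0],
    [0,0,0],
    [0,0,0],
    [0,0,0],
    [0,0,0],
    [0,0,0],
  ],
  force=50,
)

```text
clock: 48.85
position: [0.5617, 0.0616, 0.068]
tool_rot: [3.141, -0.002, 0.004]
force: [-5.0, -0.9, 15.9]
grip_width: 0.062
finger_force: 50.4
```

apply_moves(
  claw=[0.06,0.06,0.06,0.06,0.06],
  xyz=[
    [0,0,-0.004],
    [0.0014,0,0],
    [0.0014,0,0],
    [0,0,0],
    [0,0,0],
  ],
  twist=[
    [0,0,0],
    [0,0,0],
    [0,0,0],
    [0,0,0],
    [0,0,0],
  ],
)

```text
clock: 49.35
position: [0.5636, 0.0618, 0.0699]
tool_rot: [-3.142, 0.0, 0.005]
force: [0.5, -0.9, -3.5]
grip_width: 0.0611
finger_force: 55.0
```

apply_moves(
  claw=[0.06,0.06,0.06,0.06],
  xyz=[
    [0.0008,0.0018,0],
    [0,0,0.0015],
    [0,0,0.001],
    [0,0,0],
  ],
  twist=[
    [0,0,0],
    [0,0,0],
    [0,0,0],
    [0,0,0],
  ],
)

```text
clock: 49.75
position: [0.5646, 0.0597, 0.0682]
tool_rot: [3.141, -0.0, 0.004]
force: [-4.6, -3.6, 11.6]
grip_width: 0.0613
finger_force: 58.3
```

apply_moves(
  claw=[0.06,0.06],
  xyz=[
    [0,0,0.001],
    [0,0,0],
  ],
  twist=[
    [0,0,0],
    [0,0,0],
  ],
)

```text
clock: 49.95
position: [0.5647, 0.0597, 0.068]
tool_rot: [3.141, -0.001, 0.004]
force: [-9.3, -3.3, 27.7]
grip_width: 0.0611
finger_force: 61.6
```

On the pan. Back the pressure off slightly, release, rise aside and check.

apply_moves(
  claw=[0.06,0.063,0.066,0.07,0.085,0.085,0.085,0.085,0.085,0.085,0.085,0.085],
  xyz=[
    [0,0,-0.0015],
    [0,0,0],
    [0,0,0],
    [0,0,0],
    [0,0,0],
    [0,0,0],
    [0,0,-0.02],
    [0,0,-0.04],
    [-0.015,0.02,-0.04],
    [-0.015,0.02,-0.02],
    [-0.01,0.01,0],
    [0,0,0],
  ],
  twist=[
    [0,0,0],
    [0,0,0],
    [0,0,0],
    [0,0,0],
    [0,0,0],
    [0,0,0],
    [0,0,0],
    [0,0,0],
    [0,0,0],
    [0,0,0],
    [0,0,0],
    [0,0,0],
  ],
)

```text
clock: 51.15
position: [0.5239, 0.0081, 0.1882]
tool_rot: [3.141, -0.0, 0.003]
force: [-0.1, 0.7, 0.1]
grip_width: 0.0845
finger_force: 0.0
```

```bash
python3 chk.py
```

```text
51.15 [0.5239 0.0081 0.1882]
[ 0.5205 -0.2672  0.0153] [615. 181.]
[ 0.6124 -0.138   0.0146] [489.  76.]
[0.5636 0.0599 0.0759] [247. 141.]
[ 0.4718 -0.1382  0.0173] [471. 231.]
pan ((np.int64(60), array([0.56412277, 0.06028013]), np.float64(0.06127910679803098)), 64)
scribe ((np.int64(58), array([0.56137522, 0.06284238]), np.float64(0.03527538213739881)), 71)
disc1 ((np.int64(56), array([0.56308387, 0.05990726]), np.float64(0.03310066039399088)), 71)
disc3 ((np.int64(14), array([0.57284859, 0.0593965 ]), np.float64(0.02515644485127454)), 70)
disc3 bench ((np.int64(72), array([ 0.47207784, -0.13945323]), np.float64(0.02357890879995179)), 72)
```

disc_1 is now within 1 mm of the pan centre. Fetch disc_3 at (0.472, -0.139).

apply_moves(
  claw=[0.07,0.07,0.07,0.07,0.07,0.07,0.07,0.07,0.07,0.07,0.07,0.07,0.07],
  xyz=[
    [-0.01,0.025,0],
    [-0.01,0.03,0],
    [-0.01,0.03,0],
    [-0.011,0.031,0],
    [-0.011,0.0313,0],
    [0,0,0.03],
    [0,0,0.04],
    [0,0,0.04],
    [0,0,0.035],
    [0,0,0.02],
    [0,0,0.01],
    [0,0,0.004],
    [0,0,0],
  ],
  twist=[
    [0,0,0],
    [0,0,0],
    [0,0,0],
    [0,0,0],
    [0,0,0],
    [0,0,0],
    [0,0,0],
    [0,0,0],
    [0,0,0],
    [0,0,0],
    [0,0,0],
    [0,0,0],
    [0,0,0],
  ],
  force=60,
)

```text
clock: 52.55
position: [0.4737, -0.1374, 0.009]
tool_rot: [-3.141, 0.0, 0.005]
force: [-0.6, -0.8, 0.5]
grip_width: 0.0704
finger_force: 0.0
```

apply_moves(
  claw=[0.055,0.04,0.04,0.04,0.04,0.04],
  xyz=[
    [0,0,0],
    [0,0,0],
    [0,0,0],
    [0,0,0],
    [0,0,0],
    [0,0,0],
  ],
  twist=[
    [0,0,0],
    [0,0,0],
    [0,0,0],
    [0,0,0],
    [0,0,0],
    [0,0,0],
  ],
)

```text
clock: 53.15
position: [0.4741, -0.1381, 0.0107]
tool_rot: [3.141, -0.002, 0.004]
force: [-5.0, 1.4, 20.9]
grip_width: 0.0437
finger_force: 57.9
```

apply_moves(
  claw=[0.04,0.04,0.04,0.04,0.04,0.04,0.04,0.04],
  xyz=[
    [0,0,-0.005],
    [0,0,-0.015],
    [0,0,-0.03],
    [0,0,-0.04],
    [0,0,-0.03],
    [0,0,0],
    [0,0,0],
    [0,0,0],
  ],
  twist=[
    [0,0,0],
    [0,0,0],
    [0,0,0],
    [0,0,0],
    [0,0,0],
    [0,0,0],
    [0,0,0],
    [0,0,0],
  ],
)

```text
clock: 53.95
position: [0.4729, -0.1378, 0.1284]
tool_rot: [-3.141, 0.001, 0.005]
force: [-0.8, 0.9, -3.0]
grip_width: 0.0435
finger_force: 61.7
```

```bash
cat > held.py <<'E'
from h import *
from chk import ring
s=bot.observe(); p=np.array(s["position"]); print(s["clock"],p.round(4),round(s["finger_force"],1),round(s["grip_width"],4),np.round(s["force"],1))
f=bot.grab_frame("wrist")
for r in bot.find_in("wrist","disc_1"): print(np.round(r["position"],4),(np.array(r["position"])-p).round(4),round(r["score"],2))
for dz in(.004,.006,.008,.010): 
    b=ring(f,p[:2],p[2]+dz,.024)[0]
    if b: print(dz,b[0],(b[1]-p[:2]).round(4),round(b[2],4))
E
python3 held.py
```

```text
53.95 [ 0.4729 -0.1378  0.1284] 61.7 0.0435 [-0.8  0.9 -3. ]
[0.5599 0.0314 0.0673] [ 0.087   0.1692 -0.0611] 0.89
[ 0.4703 -0.1368  0.135 ] [-0.0026  0.001   0.0066] 0.74
[ 0.5204 -0.2739  0.0138] [ 0.0475 -0.1361 -0.1146] 0.68
[ 0.5932 -0.1407  0.0168] [ 0.1203 -0.0029 -0.1116] 0.55
0.004 54 [-0.0022  0.0002] 0.0236
0.006 56 [-0.001   0.0007] 0.0231
0.008 53 [-0.0002  0.0008] 0.0228
0.01 53 [0.001  0.0005] 0.0224
```

apply_moves(
  claw=[0.04,0.04,0.04,0.04,0.04,0.04,0.04,0.04,0.04,0.04,0.04,0.04],
  xyz=[
    [0.006,-0.013,-0.02],
    [0.011,-0.024,-0.01],
    [0.012,-0.025,0],
    [0.012,-0.025,0],
    [0.012,-0.025,0],
    [0.012,-0.025,0],
    [0.012,-0.025,0],
    [0.009,-0.021,0],
    [0.0057,-0.0144,0],
    [0,0,0],
    [0,0,0],
    [0,0,0],
  ],
  twist=[
    [0,0,0],
    [0,0,0],
    [0,0,0],
    [0,0,0],
    [0,0,0],
    [0,0,0],
    [0,0,0],
    [0,0,0],
    [0,0,0],
    [0,0,0],
    [0,0,0],
    [0,0,0],
  ],
)

```text
clock: 55.25
position: [0.5638, 0.0589, 0.1588]
tool_rot: [3.141, 0.001, 0.004]
force: [-0.2, 0.2, -2.5]
grip_width: 0.0431
finger_force: 62.0
```

```bash
python3 held.py; python3 - <<'E'
from h import *
from chk import ring
f=bot.grab_frame("wrist"); b=ring(f,(.563,.06),.076,.033); print("disc1",b)
E
```

```text
55.25 [0.5638 0.0589 0.1588] 62.0 0.0431 [-0.2  0.2 -2.5]
[0.575  0.0644 0.0752] [ 0.0112  0.0055 -0.0836] 0.96
[0.5586 0.0614 0.1636] [-0.0052  0.0025  0.0048] 0.72
[ 0.6135 -0.1387  0.0132] [ 0.0497 -0.1976 -0.1456] 0.58
0.004 38 [-0.     -0.0005] 0.0256
0.006 38 [ 0.001  -0.0001] 0.0254
0.008 37 [0.0023 0.0006] 0.0252
0.01 40 [0.0034 0.0001] 0.0243
disc1 ((np.int64(38), array([0.56430545, 0.06095356]), np.float64(0.03305019856479719)), 52)
```

disc_1 is still centred. Lower disc_3.

apply_moves(
  claw=[0.04,0.04,0.04,0.04,0.04,0.04,0.04,0.04],
  xyz=[
    [0.0007,-0.0009,0.015],
    [0,0,0.02],
    [0,0,0.018],
    [0,0,0.01],
    [0,0,0.005],
    [0,0,0.002],
    [0,0,0],
    [0,0,0],
  ],
  twist=[
    [0,0,0],
    [0,0,0],
    [0,0,0],
    [0,0,0],
    [0,0,0],
    [0,0,0],
    [0,0,0],
    [0,0,0],
  ],
)

```text
clock: 56.2
position: [0.5652, 0.061, 0.0897]
tool_rot: [-3.141, -0.001, 0.005]
force: [-0.2, -0.4, -2.0]
grip_width: 0.0432
finger_force: 62.0
```

apply_moves(
  claw=[0.04,0.04,0.04],
  xyz=[
    [0,0,0.001],
    [0,0,0],
    [0,0,0],
  ],
  twist=[
    [0,0,0],
    [0,0,0],
    [0,0,0],
  ],
)

```text
clock: 56.5
position: [0.565, 0.0609, 0.0883]
tool_rot: [-3.142, -0.0, 0.005]
force: [-0.6, -0.5, -1.8]
grip_width: 0.0432
finger_force: 62.0
```

apply_moves(
  claw=[0.04,0.04,0.04],
  xyz=[
    [-0.0005,0.001,0.001],
    [0,0,0],
    [0,0,0],
  ],
  twist=[
    [0,0,0],
    [0,0,0],
    [0,0,0],
  ],
)

```text
clock: 56.8
position: [0.5644, 0.0599, 0.0871]
tool_rot: [3.142, 0.0, 0.005]
force: [0.1, 0.5, -2.9]
grip_width: 0.0434
finger_force: 62.0
```

apply_moves(
  claw=[0.04,0.04,0.04],
  xyz=[
    [0,0,0.0008],
    [0,0,0],
    [0,0,0],
  ],
  twist=[
    [0,0,0],
    [0,0,0],
    [0,0,0],
  ],
)

```text
clock: 57.1
position: [0.5644, 0.0599, 0.0869]
tool_rot: [3.141, -0.0, 0.005]
force: [-4.3, -0.9, 10.9]
grip_width: 0.0431
finger_force: 64.1
```

Contact. Release, rise aside and check.

apply_moves(
  claw=[0.04,0.046,0.049,0.052,0.07,0.07,0.07,0.07,0.07,0.07,0.07,0.07],
  xyz=[
    [0,0,-0.0006],
    [0,0,0],
    [0,0,0],
    [0,0,0],
    [0,0,0],
    [0,0,0],
    [0,0,-0.02],
    [0,0,-0.04],
    [-0.015,0.02,-0.04],
    [-0.02,0.025,-0.01],
    [-0.015,0.015,0],
    [0,0,0],
  ],
  twist=[
    [0,0,0],
    [0,0,0],
    [0,0,0],
    [0,0,0],
    [0,0,0],
    [0,0,0],
    [0,0,0],
    [0,0,0],
    [0,0,0],
    [0,0,0],
    [0,0,0],
    [0,0,0],
  ],
)

```text
clock: 58.3
position: [0.5134, -0.0027, 0.1975]
tool_rot: [3.14, -0.0, 0.002]
force: [0.4, 1.4, -0.3]
grip_width: 0.07
finger_force: 0.0
```

```bash
python3 chk.py; python3 - <<'E'
from h import *
from chk import ring
f=np.load("w12.npy",allow_pickle=True).item()
for z,r in((.06,.062),(.076,.033),(.092,.024)): print(z,ring(f,(.5633,.06),z,r))
for c in("top","side"):
    t=bot.grab_frame(c)
    for r in bot.find_in(c,"disc_1"): print(c,np.round(r["position"],4),round(r["score"],2))
for r in bot.find_in("top","tube_tee")+bot.find_in("top","ptfe_roll")+bot.find_in("wrist","lock_1_bar"): print(np.round(r["position"],3),round(r["score"],2))
# wing angles
g=f["img"].max(2)
for n,e in zip("1234",((.4898,.1404),(.6438,.1328),(.4822,-.0134),(.636,-.0209))):
    X=[];
    for dx in np.arange(-.026,.0261,.001):
        for dy in np.arange(-.026,.0261,.001):
            if dx*dx+dy*dy<.026**2: X.append((e[0]+dx,e[1]+dy,.0565))
    X=np.array(X); q=proj(f,X).round().astype(int); ok=(q[:,0]>=0)&(q[:,0]<640)&(q[:,1]>=0)&(q[:,1]<400)
    X=X[ok];q=q[ok]; d=X[g[q[:,1],q[:,0]]<60][:,:2]
    if len(d)>50: u,S,v=np.linalg.svd(d-d.mean(0)); print("lock",n,len(d),ok.mean().round(2),np.degrees(np.arctan2(v[0,1],v[0,0])).round()%180,(S/np.sqrt(len(d))*1000).round(1))
E
```

```text
58.3 [ 0.5134 -0.0027  0.1975]
[0.5693 0.048  0.075 ] [250. 118.]
[ 0.5235 -0.2708  0.0158] [603. 165.]
[ 0.6141 -0.1387  0.0178] [476.  61.]
[0.5587 0.0584 0.0912] [232. 134.]
pan ((np.int64(63), array([0.56416068, 0.06015488]), np.float64(0.06128202501337603)), 66)
scribe ((np.int64(59), array([0.56180403, 0.06339038]), np.float64(0.03515718709329039)), 72)
disc1 ((np.int64(35), array([0.56340213, 0.05944759]), np.float64(0.03350262214237906)), 62)
disc3 ((np.int64(21), array([0.56699987, 0.05069338]), np.float64(0.02576580814236717)), 53)
disc1 ((np.int64(58), array([0.56325113, 0.06007916]), np.float64(0.033274651746361295)), 72)
disc3 ((np.int64(31), array([0.56074552, 0.06029822]), np.float64(0.026190926263523304)), 71)
0.06 ((np.int64(62), array([0.56417784, 0.05989352]), np.float64(0.06122125965009224)), 65)
0.076 ((np.int64(55), array([0.56290239, 0.05984644]), np.float64(0.033373849635382105)), 72)
0.092 ((np.int64(23), array([0.5628364 , 0.06173019]), np.float64(0.025987627325036414)), 72)
top [ 0.61   -0.1458  0.0186] 0.9
top [ 0.5211 -0.2763  0.0206] 0.57
side [ 0.609  -0.1313  0.0114] 0.74
side [ 0.5144 -0.2655  0.0143] 0.61
side [0.549  0.0779 0.0759] 0.54
[0.374 0.22  0.017] 0.69
[ 0.752 -0.132  0.013] 0.84
[0.493 0.134 0.055] 0.56
lock 1 411 1.0 141.0 [13.6  5.4]
lock 2 426 0.7 131.0 [9.9 6.6]
lock 3 675 1.0 157.0 [13.7  6.2]
lock 4 124 0.88 143.0 [13.2  4.8]
```

```bash
python3 -c "
from workcell import bot
print(bot.job_done())"
```

```text
the job is handed in; nothing more can be done
None
```

I turned all four lock bolts to their end stops while the pan was empty, then stacked the two steel weights on the bench, the 66 mm disc with the 48 mm disc on top, at the pan centre (within about 1 mm and 2–3 mm by camera), and handed the job in at about 58 s; the result did not come back to me.

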